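# Lever up the dispenser hood and test its nozzle

## Robot

A 7-joint arm with a two-finger parallel gripper is mounted at the origin on the work surface. World frame = base frame: x ahead of the robot, y to its left, z up, the work surface at z = 0. Lengths are in mm, angles in rad, forces in N, time in s.
With the tool pointing down it reaches from about 400 to 750 mm from the base axis. Payload 19.5 kg.
Tool frame: the origin (TCP) lies between the finger pads; the fingertips stand 19 mm ahead of it and the grasp point (between the pads) is the TCP (arm.nose_length is the distance from the TCP to the fingertips, in mm); z points along the fingers, y is the line along which they close (so a half turn about z gives the same grasp; the last joint's range is limited). The gripper opens to 85 mm and grips with 20 to 120 N. Pads are 22 mm wide; open, the fingers measure 114 mm over their backs; the gripper's body (76 mm by 85 mm) begins 54 mm behind the grasp point. The pads swing forward as they close: fully open they stand 13 mm farther back than shut.
Start: joints at [-1.209, 0.707, -0.028, 1.485, 0.022, 0.951, -0.075], TCP at [225.912, 528.735, 250.268] pointing down, gripper open.
Joint ranges: [-2.71, 2.71], [-0.32, 2.16], [-1.57, 1.52], [0, 2.45], [-1.46, 4.6], [0, 2.02], [-2.83, 2.83]. Speed limits (rad/s): [1.89, 1.89, 2.57, 2.57, 3.01, 3.01, 3.01].

## Interface

Orientations are given as a unit quaternion [w, x, y, z].
In Python, from workcell import arm gives the robot as it stands.
- The arm moves only by the tool servo_tool, never from a script. Its argument "targets" is a list of rows, each a list of 6 numbers: the shift along the tool's x, y, z in units of 0.08 m (1.0 is 0.08 m), then the turn, a rotation vector about the tool's x, y, z in units of 0.5 rad (1.0 is 0.5 rad). A call has 1 to 20 rows; each row is the pose to reach, as a shift and turn from the pose commanded when the call began, along the tool's axes at that moment; what a row does not reach only later rows make up. A row lasts 1/12 s, in which the tool goes at most 41.7 mm and 7.16 degrees, less where a joint would pass 70% of its speed; a pose out of reach is approached as far as the arm can. A call with a number of a shift or a turn outside -1 to 1 is refused whole. A call with a gripper value outside its range is refused whole. "gripper" is the opening, from -1 (shut) to 1 (fully open), set as the call begins (left out, the last holds). The fingers move at their own pace and stop on an object; the grip force is fixed at half the most. Time passes only in rows, so rows that repeat a pose let the fingers close. It gives the time, the measured TCP pose, the force, the opening and the grip force at its end, in the units of the state.
- arm.get_state(): the state, without advancing time (a new reading comes with each control period).
- arm.read_camera(name): name is "scene" or "top" or "wrist"; returns (picture, depth): 384x512x3 uint8, red, green, blue; 384x512 float32, mm along the optical axis (not along the pixel's ray), 0 where there is no reading.
- arm.camera_info(name): a dict with "camera_matrix" (3x3 intrinsics, pixels), "world_from_camera" (4x4, takes a point from camera to world coordinates); the wrist camera has in their place "T_tool_cam" (4x4, takes a point from camera to tool coordinates, whose origin is the TCP and whose axes are the flange's). Camera axes: x right, y down, z forward; pixel columns grow to the right and rows downward; lengths in mm; the calibration is good to about 2 mm. A picture is of the moment at which its call begins: read the wrist's pose just before it. camera_info takes no time and is no camera call.
- arm.close_job(): hands the job in; it is judged then, once.
Trained networks look in the newest picture that a camera, given by its name, has taken for a name from the list of things; names that differ only in an ending like _2 or _b are one class to them, and where a whole thing is asked for, a point or a joint stands for the part that bears it (a point fixed in the world has none). Each returns a list of dicts, best first, with "p" (0 to 1); they miss things now and then, are a little off and sometimes report something else, mostly with a low value. They report only what shows in the picture. A call takes as long as a camera call. They do not tell look-alikes from the thing itself.
- arm.find_in(camera, query): "centre" ([x, y, z] in mm, in the coordinates of the camera as it stood for that picture, good to about 4 mm: the middle of the surface that is visible of it).
- arm.trace(camera, query): "pixels" (384x512 bool, what is visible of it).
- arm.spot_point(camera, query): "centre" ([x, y, z] in mm, in the coordinates of the camera as it stood for that picture, good to about 4 mm: a listed point, or the origin of a listed thing).
The state is a dict: "clock": time; "q": joint angles; "joint_velocities": joint speeds; "joint_efforts": joint torques, N m; "tcp_pos": TCP position; "tool_rot": TCP orientation; "contact_force": force on the tool from outside, world axes, zero at the start; "moment": the same for the moment, N m; "gripper_width": finger opening in mm; "grasp_force": force on a finger pad.
Only numpy, scipy, OpenCV 4.12 (cv2) and the standard library are available. Lean on these libraries where they do the work, as an engineer would, in place of code of your own. Each camera call takes 0.05 s, during which the arm holds its last target. There are 200 camera calls.

## Task

The pump of the cleaner dispenser needs testing: pick up the scraper and use its blade, not your fingers, to lever up the hood that covers the nozzle cap until the hood stands upright, then lay the scraper gently back down flat on the worktop. Reaching in at a slant under the glass shelf, press the nozzle cap well down with the fingertips without crushing it and let it spring back up. Leave the hood standing open and everything else where it is.

Things in the scene. Friction and masses are not known exactly. Their poses are not given: they have to be found in the camera images.
- dispenser: fixed dispenser: aluminium canister (84 mm across) in a white plastic stand, foot 130 x 120 mm, deck 110 (x) x 100 (y) mm with its top at z 114 mm. Origin: centre of its underside; the canister and nozzle cap stand on its z axis; its -x side is the front (towards the robot)
- shelf_edge (a point): middle of the front lower edge of the glass shelf, at (-40, 0, 300) mm in the dispenser's frame. The shelf roofs the dispenser: x -40 to +110, y +-90 mm, 8 mm thick, on two 10 mm posts at x +80, y +-75 mm, so the cap cannot be reached from straight above
- cap (a joint): travel of the grey sprung nozzle cap: 0 up, 0.014 m fully down; it springs back; about 2 N to start, 9 N at the bottom. Well down is 0.008 or more
- cap_top (a point): centre of the flat top of the round nozzle cap (40 mm across, 15 mm thick, a small spout towards -x to 28 mm from the axis), 138 mm above the dispenser's underside; hidden under the hood while that is shut
- hood (a joint): angle of the white hood: 0 shut, 1.57 upright, 1.75 rad at its stop; its stiff hinge stays where it is left. Starts shut or a few degrees ajar
- hood_lip (a point): middle of the lower edge of the hood's front wall, turns with the hood. The hood is a shallow upturned tray 105 (x) x 100 (y) mm, 33 mm high; shut, its front wall (4 mm thick) stands 53 mm before the cap axis and ends 14 mm above the deck: a gap for the blade, 92 mm wide; the hood's roof is 16 mm above that edge
- hood_hinge (a point): middle of the hood's hinge line, at (50, 0, 116) mm in the dispenser's frame; the line runs along the dispenser's y
- scraper: loose tile scraper lying flat, 200 mm long: black handle 100 x 24 wide x 26 mm high (x -100 to 0), then a thin flat steel blade 100 x 40 x 3 mm (x 0 to +100), its middle plane 13 mm above the underside. Origin: underside, where handle and blade meet; x points to the blade's tip. Mass about 130 g
- scraper_grip (a point): middle of the scraper's handle, (-50, 0, 13) mm in its frame
- scraper_tip (a point): middle of the blade's end, (100, 0, 13) mm in its frame
- soap_dish: bystander: glass soap dish 125 x 85 x 28 mm, origin centre of underside
- brush_rack: bystander: white plastic toothbrush rack 70 x 170 x 93 mm with four slots and two toothbrushes fixed upright in it (to 204 mm), origin centre of underside
- mouthwash: bystander: green mouthwash bottle, 66 mm across, 190 mm high, origin centre of underside
- pumice: bystander: grey pumice stone 85 x 50 x 30 mm, origin centre of underside
There are look-alikes about, which are no part of the job. Of the things that look like the scraper, the larger one is meant.

How it is judged (in metres and radians):
On the way, in this order (a step that is already met when the one before it is completed fails the run):
1. the hood is being levered up by the scraper: it has passed 0.35 rad while the scraper bears on it (value of joint hood between 0.35 and 1.3 rad and contact force between scraper and hood above 0.1 N), for 0.05 s.
2. the hood stands open (over 1.3 rad) and the scraper lies flat on the worktop, let go (value of joint hood above 1.3 rad and height (world z) of scraper below 0.012 m and angle between scraper's own z axis and vertical below 0.15 rad and contact force between the fingers and scraper below 0.05 N and linear speed of scraper below 0.05 m/s), for 0.2 s.
3. the fingertips press the nozzle cap down 8 mm or more (value of joint hood above 1.3 rad and value of joint cap above 0.008 m and contact force between the fingers and cap above 0.5 N), for 0.1 s.
4. the cap has sprung back up (value of joint cap below 0.0015 m), for 0.1 s.
At the end, for the whole second after the job is handed in: the hood stands open (over 1.3 rad), the nozzle cap is back up (within 1.5 mm), and the scraper lies flat and still on the worktop (within 0.15 rad of level, underside under 12 mm up), let go (all of step 2 and value of joint cap below 0.0015 m); the robot touches nothing.
It fails at once if the fingers push the hood (over 1 N) in place of the scraper (contact force between the fingers and hood above 1 N).
It fails at once if the nozzle cap is crushed (over 40 N) (contact force between anything else and cap above 40 N).
It fails at once if the scraper is dropped (falls free at over 0.7 m/s near the worktop) (linear speed of scraper above 0.7 m/s and height (world z) of scraper below 0.08 m and contact force between the fingers and scraper below 0.05 N).
It fails at once if a bystander (soap dish, brush rack, mouthwash, pumice) is shifted over 30 mm or tipped over 0.3 rad (distance of any of soap_dish, brush_rack, mouthwash, pumice from where it was at the start of the episode above 0.03 m or angle between any of soap_dish, brush_rack, mouthwash, pumice's own z axis and vertical above 0.3 rad).
It also fails if it takes over 72 s, if anything falls off the work surface, if the arm or the gripper's body presses on something with over 40 N, if the wrist force passes 120 N, or if a joint passes its speed limit or range.

## Working session

There is one attempt and no reset: what is moved stays moved. The work goes in short steps, Python scripts to look and compute and a tool call to move; the robot and the scene stay as the last step left them, time stands still between calls to the robot, and variables do not carry over. Pictures are saved under pics/ and viewed, at most 10 in all, crops included, and the job is handed in when it is done.

Besides the shell and the picture viewer there is one more tool, called after "Request:" in YAML: its name, and indented under it one key for each argument. servo_tool: Moves the arm, as the interface text tells. Shifts and turns lie within -1 to 1; 1 stands for 0.08 m of shift or 0.5 rad of turn. Its arguments: {"type":"object","properties":{"targets":{"type":"array","items":{"type":"array","items":{"type":"number","minimum":-1,"maximum":1}}},"gripper":{"type":"number"}},"required":["targets"]}

```bash
mkdir -p pics; ls; cat > h.py <<'E'
import numpy as np, cv2
from scipy.spatial.transform import Rotation as R
from workcell import arm
def s():
    st=arm.get_state(); return st
def Rt(st=None):
    st=st or arm.get_state(); q=st["tool_rot"]; return R.from_quat([q[1],q[2],q[3],q[0]])
def wfc(cam,st=None):
    i=arm.camera_info(cam)
    if "world_from_camera" in i: return np.array(i["world_from_camera"])
    st=st or arm.get_state(); T=np.eye(4); T[:3,:3]=Rt(st).as_matrix(); T[:3,3]=st["tcp_pos"]
    return T@np.array(i["T_tool_cam"])
def tow(T,p): return T[:3,:3]@np.array(p)+T[:3,3]
def cloud(cam,depth,T=None):
    K=np.array(arm.camera_info(cam)["camera_matrix"]); T=wfc(cam) if T is None else T
    v,u=np.mgrid[:384,:512]; P=np.stack([(u-K[0,2])/K[0,0]*depth,(v-K[1,2])/K[1,1]*depth,depth],-1)
    return P@T[:3,:3].T+T[:3,3]
def go(pos,Rw,st=None):
    "row for target TCP pos (mm) and Rotation Rw from current measured pose"
    st=st or arm.get_state(); R0=Rt(st)
    d=R0.inv().apply(np.array(pos)-np.array(st["tcp_pos"]))/80
    r=(R0.inv()*Rw).as_rotvec()/0.5
    return np.round(np.r_[d,r],3)
E
python3 - <<'E'
from h import *
np.set_printoptions(precision=1,suppress=True)
ims=[]
for c in ["scene","top"]:
    im,d=arm.read_camera(c); ims.append(im); T=wfc(c); print(c,T[:3,3])
    np.savez(f"pics/{c}0.npz",im=im,d=d)
    for q in ["scraper","dispenser","soap_dish","brush_rack","mouthwash","pumice"]:
        for r in arm.find_in(c,q)[:3]: print(c,"find",q,round(r["p"],2),tow(T,r["centre"]))
    for q in ["dispenser","scraper","scraper_grip","scraper_tip","hood_lip","hood_hinge","shelf_edge"]:
        for r in arm.spot_point(c,q)[:3]: print(c,"pt",q,round(r["p"],2),tow(T,r["centre"]))
cv2.imwrite("pics/a.png",cv2.cvtColor(cv2.resize(np.vstack(ims),None,fx=.78,fy=.78),cv2.COLOR_RGB2BGR))
print(s()["clock"])
E
```

```text
pics
scene [1413.7 -262.5  924.8]
scene find scraper 0.94 [521.9 298.3  16.2]
scene find scraper 0.69 [303.7 233.9   9.7]
scene find dispenser 0.66 [716.5 -91.3 181.7]
scene find soap_dish 0.89 [ 510.3 -275.2    6.5]
scene find soap_dish 0.74 [523.2 297.8  12.7]
scene find brush_rack 0.92 [ 736.3 -341.4   40.7]
scene find brush_rack 0.56 [718.7 -90.2 187.1]
scene find mouthwash 0.73 [756.2 298.9 101.9]
scene find pumice 0.79 [558.8 397.1  31.4]
scene pt dispenser 0.71 [671.8 -81.4  -6.5]
scene pt scraper 0.63 [289.6 235.3  -0.5]
scene pt scraper_grip 0.98 [468.9 284.6  14.6]
scene pt scraper_grip 0.51 [324.1 265.8   7.8]
scene pt scraper_tip 0.73 [612.9 326.1  12. ]
scene pt scraper_tip 0.65 [239.5 180.2  11.1]
scene pt hood_lip 0.67 [619.4 -67.1 128.7]
scene pt hood_hinge 0.64 [676.4 -80.6  -4.4]
scene pt hood_hinge 0.61 [723.  -95.3 113.7]
scene pt shelf_edge 0.62 [635.7 -69.5 299.7]
top [ 416.1   30.2 1367.6]
top find scraper 0.86 [282.3 233.3  10.4]
top find scraper 0.57 [531.6 299.8  15.2]
top find dispenser 0.77 [687.7 -83.2 304.1]
top find dispenser 0.34 [ 723.  -332.5   94.5]
top find dispenser 0.19 [530.6 298.9  11.7]
top find soap_dish 0.77 [ 515.9 -269.5    8.7]
top find brush_rack 0.79 [ 718.6 -333.5   95.3]
top find mouthwash 0.56 [728.1 302.4 131.5]
top find mouthwash 0.54 [528.2 302.5  14.7]
top find pumice 0.58 [545.7 401.   29.8]
top pt dispenser 0.86 [670.7 -79.7  -2.2]
top pt dispenser 0.52 [ 729.9 -340.8    1.4]
top pt dispenser 0.27 [ 514.2 -276.     0.8]
top pt scraper 0.95 [292.  241.5  -4.4]
top pt scraper 0.7 [518.1 297.7   2.7]
top pt scraper 0.49 [609.  328.1  13.6]
top pt scraper_grip 0.84 [466.4 282.6   9.3]
top pt scraper_grip 0.84 [316.8 273.2  10. ]
top pt scraper_tip 0.8 [609.4 331.3  13.4]
top pt scraper_tip 0.69 [236.1 186.5   9.8]
top pt hood_lip 0.95 [623.9 -62.4 133.4]
top pt shelf_edge 0.83 [635.3 -66.1 302.5]
1.4
```

View pics/a.png

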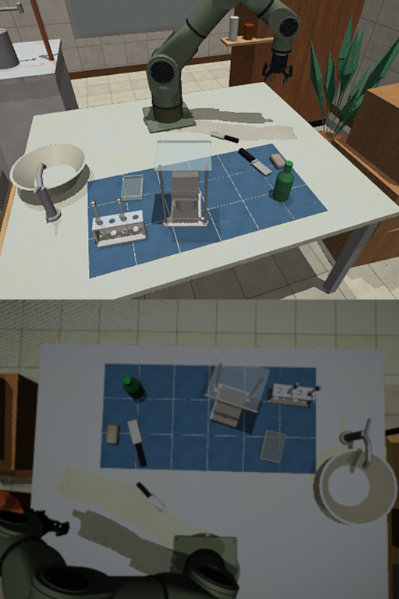

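The scene view shows the dispenser under its glass shelf in the middle, with the larger scraper to its right and the smaller look-alike nearer the robot. Next I refine both poses from depth.

```bash
python3 - <<'E'
from h import *
np.set_printoptions(precision=2,suppress=True)
d=np.load("pics/top0.npz"); P=cloud("top",d["d"]); 
def rect(m):
    c,wh,a=cv2.minAreaRect(P[m][:,:2].astype(np.float32)); return np.array(c),np.array(wh),a,m.sum()
m=(abs(P[...,0]-690)<170)&(abs(P[...,1]+85)<170)&(P[...,2]>290)&(P[...,2]<325)
print("shelf",rect(m),np.median(P[m][:,2]))
m=(abs(P[...,0]-620)<50)&(abs(P[...,1]+65)<90)&(P[...,2]>138)&(P[...,2]<165)
print("hood",rect(m),np.median(P[m][:,2]))
m=(abs(P[...,0]-520)<130)&(abs(P[...,1]-300)<60)&(P[...,2]>7)&(P[...,2]<40)
print("scr",rect(m),np.median(P[m][:,2]))
x=P[m][:,:2]; c=x.mean(0); u=np.linalg.svd(x-c,full_matrices=0)[2][0]; u*=np.sign(u[0]); t=(x-c)@u; print(c,u,np.arctan2(u[1],u[0]),c+u*t.min(),c+u*t.max())
ds=np.load("pics/scene0.npz"); Q=cloud("scene",ds["d"])
m=(abs(Q[...,0]-690)<100)&(abs(Q[...,1]+80)<100)&(Q[...,2]>125)&(Q[...,2]<165)
x=Q[m]; print("scene hood n",len(x),x.mean(0)); A=np.c_[x[:,:2],np.ones(len(x))]; print("plane",np.linalg.lstsq(A,x[:,2],rcond=None)[0])
c,wh,a=cv2.minAreaRect(x[:,:2].astype(np.float32)); print(c,wh,a)
print(Rt().as_matrix())
# target: above scraper grip, blade direction
E
```

```text
shelf (array([705.25, -86.5 ]), array([185.79, 155.24]), 73.05619049072266, np.int64(3994)) 308.9998914614275
hood (array([642.18, -68.28]), array([98.9 , 44.27]), 72.6998291015625, np.int64(499)) 153.85773200702874
scr (array([522.02, 302.57]), array([115.64, 253.43]), 88.0040054321289, np.int64(668)) 17.301404793062716
[525.47 300.9 ] [0.97 0.26] 0.25913540761544884 [395.04 266.32] [647.56 333.26]
scene hood n 986 [686.16 -84.07 150.4 ]
plane [ -0.06   0.02 192.98]
(692.7030639648438, -85.49686431884766) (160.0681915283203, 132.43272399902344) 72.31806945800781
[[-0.92  0.39 -0.  ]
 [ 0.39  0.92 -0.  ]
 [ 0.   -0.   -1.  ]]
```

Request:
servo_tool:
  targets:
    - [-0.99, -0.41, 0.3, 0, 0, 0]
    - [-0.99, -0.41, 0.3, 0, 0, 0]
    - [-0.99, -0.41, 0.3, 0, 0, 0]
  gripper: 1

```text
clock: 1.65
tcp_pos: [290.5, 462.4, 225.0]
tool_rot: [0.001, 0.203, 0.979, -0.002]
contact_force: [2.0, -2.1, 0.5]
gripper_width: 85.6
grasp_force: 0.0
```

Request:
servo_tool:
  targets:
    - [-0.99, -0.41, 0.3, 0, 0, 0]
    - [-0.99, -0.41, 0.3, 0, 0, 0]
    - [-0.99, -0.41, 0.3, 0, 0, 0]

```text
clock: 1.9
tcp_pos: [350.3, 400.7, 201.0]
tool_rot: [0.001, 0.204, 0.979, -0.002]
contact_force: [1.9, -1.4, 0.3]
gripper_width: 85.3
grasp_force: 0.0
```

Request:
servo_tool:
  targets:
    - [-0.99, -0.41, 0.3, 0, 0, 0]
    - [-0.99, -0.41, 0.3, 0, 0, 0]
    - [-0.99, -0.41, 0.3, 0, 0, 0]

```text
clock: 2.15
tcp_pos: [410.0, 339.2, 176.9]
tool_rot: [0.001, 0.204, 0.979, -0.002]
contact_force: [1.7, -2.1, -0.5]
gripper_width: 85.1
grasp_force: 0.0
```

Request:
servo_tool:
  targets:
    - [-0.99, -0.41, 0.3, 0, 0, -0.3]
    - [-0.99, -0.41, 0.3, 0, 0, -0.5]
    - [-0.99, -0.41, 0.3, 0, 0, -0.7]
    - [-0.99, -0.41, 0.3, 0, 0, -0.7]

```text
clock: 2.48
tcp_pos: [467.4, 280.8, 153.5]
tool_rot: [-0.0, 0.026, 1.0, -0.001]
contact_force: [-0.2, -0.0, 0.1]
gripper_width: 85.3
grasp_force: 0.0
```

Request:
servo_tool:
  targets:
    - [0, 0, 0, 0, 0, -0.3]
    - [0, 0, 0, 0, 0, -0.5]
    - [0, 0, 0, 0, 0, -0.7]
    - [0, 0, 0, 0, 0, -0.7]
    - [0, 0, 0, 0, 0, -0.7]

```text
clock: 2.9
tcp_pos: [465.4, 284.1, 154.5]
tool_rot: [-0.0, -0.145, 0.989, 0.0]
contact_force: [0.5, -0.3, 0.6]
gripper_width: 85.3
grasp_force: 0.0
```

```bash
python3 - <<'E'
from h import *
np.set_printoptions(precision=3,suppress=True)
st=s(); print(st["clock"],st["tcp_pos"],st["q"]); print(Rt(st).as_matrix())
T=wfc("wrist",st); im,d=arm.read_camera("wrist"); P=cloud("wrist",d,T)
for q in ["scraper","scraper_grip","scraper_tip"]:
    for r in arm.spot_point("wrist",q)[:2]: print(q,round(r["p"],2),tow(T,r["centre"]))
t=arm.trace("wrist","scraper")
print([x["p"] for x in t])
m=t[0]["pixels"]&(P[...,2]>18)&(P[...,2]<40)
c,wh,a=cv2.minAreaRect(P[m][:,:2].astype(np.float32)); print("handle",c,wh,a,m.sum(),np.median(P[m][:,2]))
cv2.imwrite("pics/w1.png",cv2.cvtColor(im,cv2.COLOR_RGB2BGR))
E
```

```text
2.9 [465.366 284.121 154.458] [-0.452  0.805 -0.294  1.705  0.337  0.682  0.938]
[[-0.958 -0.288 -0.   ]
 [-0.288  0.958  0.   ]
 [ 0.     0.    -1.   ]]
scraper 0.73 [515.399 302.024   0.25 ]
scraper_grip 0.76 [466.056 281.282   8.782]
scraper_tip 0.85 [608.894 329.418  10.853]
[0.57, 0.55, 0.35]
handle (332.2416687011719, 277.6722412109375) (37.628170013427734, 17.99936294555664) 45.47025680541992 1173 19.968091153727528
```

View pics/w1.png

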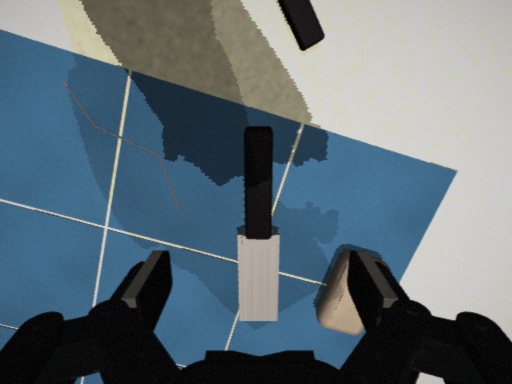

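The wrist view shows the handle centred between the fingers at about (258, 180) and aligned with the tool, and the pumice is clear on the right. I descend and grip.

Request:
servo_tool:
  targets:
    - [0, 0, 0.5, 0, 0, 0]
    - [0, 0, 0.83, 0, 0, 0]
    - [0, 0, 0.83, 0, 0, 0]

```text
clock: 3.4
tcp_pos: [464.1, 282.7, 84.1]
tool_rot: [-0.003, -0.147, 0.989, -0.001]
contact_force: [-0.5, -0.8, -1.2]
gripper_width: 85.4
grasp_force: 0.0
```

Request:
servo_tool:
  targets:
    - [0, 0, 0.4, 0, 0, 0]
    - [0, 0, 0.7, 0, 0, 0]
    - [0, 0, 0.82, 0, 0, 0]
    - [0, 0, 0.82, 0, 0, 0]
    - [0, 0, 0.82, 0, 0, 0]

```text
clock: 3.82
tcp_pos: [466.0, 283.9, 23.6]
tool_rot: [0.0, -0.147, 0.989, 0.0]
contact_force: [0.2, 0.6, 0.4]
gripper_width: 85.7
grasp_force: 0.0
```

Request:
servo_tool:
  targets:
    - [0, 0, 0, 0, 0, 0]
    - [0, 0, 0, 0, 0, 0]
    - [0, 0, 0, 0, 0, 0]
    - [0, 0, 0, 0, 0, 0]
    - [0, 0, 0, 0, 0, 0]
    - [0, 0, 0, 0, 0, 0]
    - [0, 0, 0, 0, 0, 0]
    - [0, 0, 0, 0, 0, 0]
    - [0, 0, 0, 0, 0, 0]
    - [0, 0, 0, 0, 0, 0]
  gripper: -1

```text
clock: 4.65
tcp_pos: [465.8, 283.7, 22.9]
tool_rot: [0.0, -0.148, 0.989, 0.0]
contact_force: [-1.6, -0.8, 9.9]
gripper_width: 22.8
grasp_force: 60.3
```

Request:
servo_tool:
  targets:
    - [0, 0, -0.1, 0, 0, 0]
    - [0, 0, -0.4, 0, 0, 0]
    - [0, 0, -0.9, 0, 0, 0]
    - [0, 0, -1, 0, 0, 0]

```text
clock: 4.98
tcp_pos: [466.7, 284.4, 107.1]
tool_rot: [0.002, -0.148, 0.989, 0.001]
contact_force: [-0.2, 0.1, 0.3]
gripper_width: 22.9
grasp_force: 59.0
```

Request:
servo_tool:
  targets:
    - [0, 0, -0.5, 0, 0, 0]
    - [0, 0, -1, 0, 0, 0]
    - [0, 0, -1, 0, 0, 0]

```text
clock: 5.23
tcp_pos: [467.2, 284.8, 189.0]
tool_rot: [0.004, -0.147, 0.989, 0.002]
contact_force: [0.8, 0.2, 1.5]
gripper_width: 22.8
grasp_force: 59.3
```

Request:
servo_tool:
  targets:
    - [0.15, -0.3, 0, 0, 0, 0]
    - [0.3, -0.6, 0, 0, 0, 0]
    - [0.39, -0.81, 0, 0, 0, 0]

```text
clock: 5.48
tcp_pos: [454.2, 210.4, 182.8]
tool_rot: [0.0, -0.147, 0.989, -0.001]
contact_force: [0.2, -0.5, -0.8]
gripper_width: 22.6
grasp_force: 59.2
```

Request:
servo_tool:
  targets:
    - [0.15, -0.3, 0, 0, 0, 0]
    - [0.3, -0.6, 0, 0, 0, 0]
    - [0.39, -0.81, 0, 0, 0, 0]

```text
clock: 5.73
tcp_pos: [443.2, 139.2, 182.7]
tool_rot: [-0.0, -0.147, 0.989, -0.0]
contact_force: [0.8, -2.1, -1.0]
gripper_width: 22.8
grasp_force: 59.2
```

Request:
servo_tool:
  targets:
    - [0.15, -0.3, 0, 0, 0, 0]
    - [0.3, -0.6, 0, 0, 0, 0]
    - [0.39, -0.81, 0, 0, 0, 0]

```text
clock: 5.98
tcp_pos: [432.2, 68.1, 182.7]
tool_rot: [-0.0, -0.147, 0.989, -0.001]
contact_force: [0.0, 0.5, -1.1]
gripper_width: 22.7
grasp_force: 59.2
```

Request:
servo_tool:
  targets:
    - [0.15, -0.3, 0, 0, 0, 0.2]
    - [0.3, -0.6, 0, 0, 0, 0.4]
    - [0.39, -0.81, 0, 0, 0, 0.6]
    - [0.39, -0.81, 0, 0, 0, 0.6]

```text
clock: 6.32
tcp_pos: [421.4, -4.1, 182.7]
tool_rot: [-0.0, 0.007, 1.0, -0.001]
contact_force: [-0.3, 0.3, -1.0]
gripper_width: 22.9
grasp_force: 59.3
```

Request:
servo_tool:
  targets:
    - [0, 0, 0, 0, 0, 0.2]
    - [0, 0, 0, 0, 0, 0.4]
    - [0, 0, 0, 0, 0, 0.6]
    - [0, 0, 0, 0, 0, 0.6]
    - [0, 0, 0, 0, 0, 0.6]
    - [0, 0, 0, 0, 0, 0.6]

```text
clock: 6.82
tcp_pos: [422.0, -0.5, 182.5]
tool_rot: [0.0, 0.149, 0.989, 0.0]
contact_force: [0.2, -1.0, -1.2]
gripper_width: 22.5
grasp_force: 59.2
```

```bash
cat >> h.py <<'E'
O=np.array([671.7,-77.5,0]); YAW=-0.297
f=np.array([np.cos(YAW),np.sin(YAW),0]); l=np.array([-np.sin(YAW),np.cos(YAW),0]); up=np.array([0,0,1.])
def pose(x,z,al,lat=0,L=150,H=10):
    "TCP pose putting blade tip at dispenser (x,lat,z), blade pitched al up"
    b=np.cos(al)*f+np.sin(al)*up; zt=np.sin(al)*f-np.cos(al)*up
    return O+x*f+lat*l+z*up-L*b-H*zt, R.from_matrix(np.c_[-b,np.cross(zt,-b),zt])
def disp(p): v=np.array(p)-O; return np.array([v@f,v@l,v[2]])
E
python3 - <<'E'
from h import *
np.set_printoptions(precision=2,suppress=True)
st=s(); print(st["clock"],st["tcp_pos"],st["gripper_width"],disp(st["tcp_pos"])); 
print("row to preinsert",go(*pose(-85,122,0),st))
T=wfc("wrist",st); im,d=arm.read_camera("wrist"); P=cloud("wrist",d,T); Ti=np.linalg.inv(np.array(arm.camera_info("wrist")["T_tool_cam"]))
for q in ["scraper_grip","scraper_tip","hood_lip","shelf_edge","dispenser"]:
    for r in arm.spot_point("wrist",q)[:2]:
        w=tow(T,r["centre"]); print(q,round(r["p"],2),"tool",Rt(st).inv().apply(w-np.array(st["tcp_pos"])),"disp",disp(w))
ims=[im]
for c in ["scene","top"]:
    im2,d2=arm.read_camera(c)
    if c=="scene": ims.append(im2)
    Tc=wfc(c)
    for q in ["scraper_tip","hood_lip","shelf_edge"]:
        for r in arm.spot_point(c,q)[:2]:
            w=tow(Tc,r["centre"]); print(c,q,round(r["p"],2),"tool",Rt(st).inv().apply(w-np.array(st["tcp_pos"])),"disp",disp(w))
cv2.imwrite("pics/w2.png",cv2.cvtColor(cv2.resize(np.hstack(ims),None,fx=.78,fy=.78),cv2.COLOR_RGB2BGR))
E
```

```text
6.8167 [422.03  -0.49 182.47] 22.544377782950523 [-261.28    0.57  182.47]
row to preinsert [-0.33 -0.01  0.63  0.    0.   -0.01]
scraper_grip 0.9 tool [-0.81  0.54 13.17] disp [-260.47    1.11  169.3 ]
hood_lip 0.56 tool [-2.03  1.44 11.17] disp [-259.24    2.    171.3 ]
scene scraper_tip 0.68 tool [226.73 119.46 170.75] disp [-487.66  120.61   11.68]
scene hood_lip 0.82 tool [-210.46   -4.36   50.89] disp [-50.81  -4.32 131.64]
scene hood_lip 0.63 tool [-264.63   -0.52  188.93] disp [ 3.4  -0.6  -6.39]
scene shelf_edge 0.69 tool [-227.77   -2.32 -117.54] disp [-33.54  -2.34 300.07]
top scraper_tip 0.68 tool [228.33 123.61 175.2 ] disp [-489.25  124.77    7.22]
top scraper_tip 0.56 tool [-146.82    2.     14.13] disp [-114.45    2.2   168.38]
top hood_lip 0.8 tool [-215.29   -1.13   48.95] disp [-45.98  -1.1  133.57]
top shelf_edge 0.74 tool [-222.79    0.29 -118.26] disp [-38.51   0.29 300.79]
top shelf_edge 0.7 tool [  2.01 421.42 182.37] disp [-262.18  422.01    0.12]
```

View pics/w2.png

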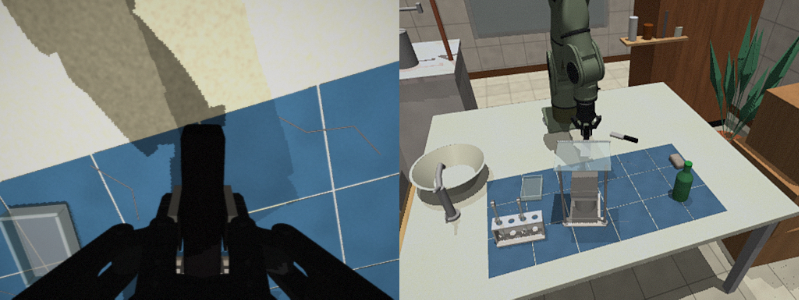

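The wrist view shows the scraper held straight with its tip hidden ahead, and the scene view shows the blade in front of the shut hood. Next I insert the blade into the gap.

Request:
servo_tool:
  targets:
    - [-0.15, 0, 0.3, 0, 0, 0]
    - [-0.33, 0, 0.55, 0, 0, 0]
    - [-0.33, 0, 0.61, 0, 0, 0]
    - [-0.33, 0, 0.61, 0, 0, 0]
    - [-0.33, 0, 0.61, 0, 0, 0]

```text
clock: 7.93
tcp_pos: [446.7, -8.5, 133.8]
tool_rot: [-0.0, 0.151, 0.989, -0.0]
contact_force: [0.4, 0.5, -1.1]
gripper_width: 23.0
grasp_force: 59.3
```

Request:
servo_tool:
  targets:
    - [-0.1, 0, 0, 0, 0, 0]
    - [-0.25, 0, 0, 0, 0, 0]
    - [-0.4, 0, 0, 0, 0, 0]
    - [-0.55, 0, 0, 0, 0, 0]
    - [-0.65, 0, 0, 0, 0, 0]
    - [-0.65, 0, 0, 0, 0, 0]
    - [-0.65, 0, 0, 0, 0, 0]

```text
clock: 8.52
tcp_pos: [496.4, -24.1, 134.2]
tool_rot: [0.0, 0.151, 0.988, 0.0]
contact_force: [-1.0, -0.1, -1.0]
gripper_width: 23.0
grasp_force: 59.3
```

```bash
python3 - <<'E'
from h import *
np.set_printoptions(precision=2,suppress=True)
st=s(); print(st["clock"],disp(st["tcp_pos"]),st["contact_force"])
for a in [(-33,122,0),(-28,145,0),(-20,162,0),(-12,178,0),(-5,191,0)]: print(a,go(*pose(*a),st))
ims=[]
im,d=arm.read_camera("scene"); T=wfc("scene")
for r in arm.spot_point("scene","hood_lip")[:2]: print(round(r["p"],2),disp(tow(T,r["centre"])))
cv2.imwrite("pics/s3.png",cv2.cvtColor(cv2.resize(im[170:310,170:310],None,fx=4,fy=4),cv2.COLOR_RGB2BGR))
E
```

```text
8.5167 [-183.26   -0.2   134.23] [-1.   -0.08 -1.03]
(-33, 122, 0) [-0.    0.    0.03  0.    0.   -0.01]
(-28, 145, 0) [-0.07  0.   -0.26  0.    0.   -0.01]
(-20, 162, 0) [-0.17  0.   -0.47  0.    0.   -0.01]
(-12, 178, 0) [-0.27  0.   -0.67  0.    0.   -0.01]
(-5, 191, 0) [-0.35  0.01 -0.83  0.    0.   -0.01]
0.87 [-51.42  -3.39 129.36]
```

View pics/s3.png

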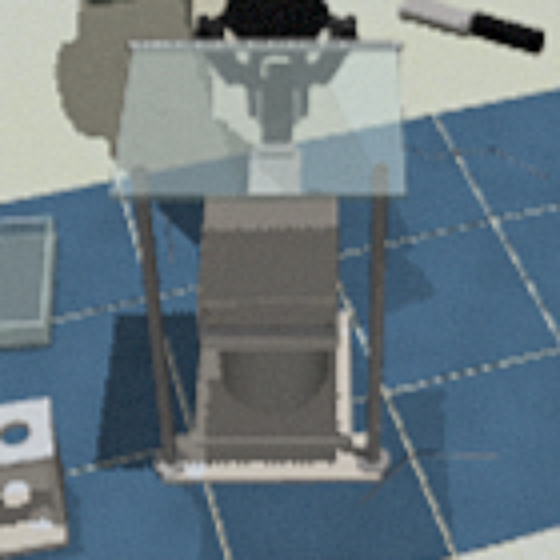

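The blade (around 275, 170) runs up to the hood front, centred, and disappears under it without any contact force. Now I lever.

Request:
servo_tool:
  targets:
    - [-0.03, 0, -0.1, 0, 0, 0]
    - [-0.07, 0, -0.2, 0, 0, 0]
    - [-0.07, 0, -0.26, 0, 0, 0]
    - [-0.1, 0, -0.33, 0, 0, 0]
    - [-0.13, 0, -0.4, 0, 0, 0]
    - [-0.17, 0, -0.47, 0, 0, 0]
    - [-0.17, 0, -0.47, 0, 0, 0]

```text
clock: 9.2
tcp_pos: [510.5, -28.4, 172.0]
tool_rot: [0.001, 0.151, 0.988, 0.0]
contact_force: [-0.3, -0.4, -0.1]
gripper_width: 23.2
grasp_force: 59.2
```

```bash
python3 - <<'E'
from h import *
np.set_printoptions(precision=2,suppress=True)
st=s(); print(st["clock"],disp(st["tcp_pos"]),st["contact_force"],st["moment"],st["gripper_width"])
im,d=arm.read_camera("scene"); T=wfc("scene")
for r in arm.spot_point("scene","hood_lip")[:2]: print(round(r["p"],2),disp(tow(T,r["centre"])))
for a in [(-12,178,0),(-5,191,0.05),(10,200,.12),(25,206,.2)]: print(a,go(*pose(*a),st))
cv2.imwrite("pics/s4.png",cv2.cvtColor(cv2.resize(im[170:310,170:310],None,fx=4,fy=4),cv2.COLOR_RGB2BGR))
E
```

```text
9.2 [-168.55   -0.27  172.04] [-0.29 -0.43 -0.09] [-0.02 -0.01  0.03] 23.183061186597506
0.8 [-40.47  -4.19 164.61]
(-12, 178, 0) [-0.08  0.   -0.2   0.    0.   -0.01]
(-5, 191, 0.05) [-0.17  0.01 -0.27  0.   -0.1  -0.01]
(10, 200, 0.12) [-0.36  0.01 -0.25 -0.   -0.24 -0.01]
(25, 206, 0.2) [-0.56  0.01 -0.17 -0.   -0.4  -0.01]
```

View pics/s4.png

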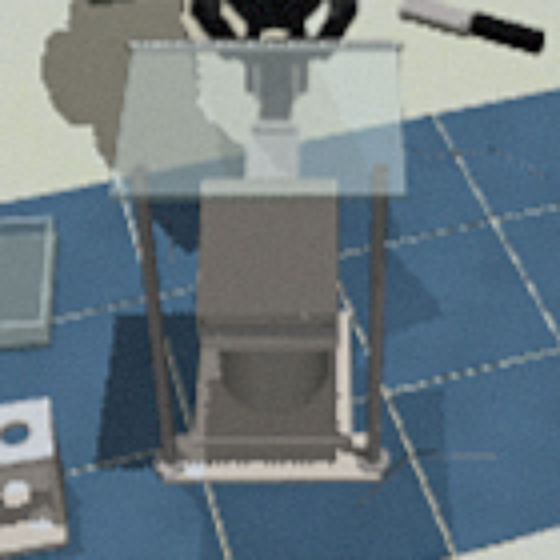

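The hood front edge is rising on the blade (about 0.37 rad). I continue along the arc.

Request:
servo_tool:
  targets:
    - [-0.04, 0, -0.1, 0, 0, 0]
    - [-0.08, 0, -0.2, 0, 0, 0]
    - [-0.12, 0, -0.24, 0, -0.05, 0]
    - [-0.17, 0, -0.27, 0, -0.1, 0]
    - [-0.26, 0, -0.26, 0, -0.17, 0]
    - [-0.36, 0, -0.25, 0, -0.24, 0]
    - [-0.46, 0, -0.21, 0, -0.32, 0]
    - [-0.56, 0, -0.17, 0, -0.4, 0]
    - [-0.56, 0, -0.17, 0, -0.4, 0]
    - [-0.56, 0, -0.17, 0, -0.4, 0]

```text
clock: 10.13
tcp_pos: [552.0, -41.2, 184.6]
tool_rot: [0.098, 0.15, 0.984, -0.015]
contact_force: [0.2, -0.5, -0.8]
gripper_width: 22.5
grasp_force: 59.6
```

```bash
python3 - <<'E'
from h import *
np.set_printoptions(precision=2,suppress=True)
st=s(); print(st["clock"],disp(st["tcp_pos"]),st["contact_force"],st["moment"],st["gripper_width"])
im,d=arm.read_camera("scene"); T=wfc("scene")
for r in arm.spot_point("scene","hood_lip")[:2]: print(round(r["p"],2),disp(tow(T,r["centre"])))
for a in [(25,206,.2),(45,206,.28),(60,206,.35),(74,206,.35)]: print(a,go(*pose(*a),st))
E
```

```text
10.1333 [-125.05   -0.32  184.55] [ 0.2  -0.54 -0.8 ] [ 0.06  0.27 -0.04] 22.464919455818954
0.7 [  6.43  -4.44 207.2 ]
(25, 206, 0.2) [-0.02  0.   -0.01 -0.   -0.   -0.01]
(45, 206, 0.28) [-0.26  0.01  0.18 -0.   -0.16 -0.01]
(60, 206, 0.35) [-0.45  0.01  0.35 -0.   -0.3  -0.01]
(74, 206, 0.35) [-0.62  0.01  0.39 -0.   -0.3  -0.01]
```

Request:
servo_tool:
  targets:
    - [-0.13, 0, 0.09, 0, -0.08, 0]
    - [-0.26, 0, 0.18, 0, -0.16, 0]
    - [-0.35, 0, 0.27, 0, -0.23, 0]
    - [-0.45, 0, 0.35, 0, -0.3, 0]
    - [-0.53, 0, 0.37, 0, -0.3, 0]
    - [-0.62, 0, 0.39, 0, -0.3, 0]
    - [-0.64, 0, 0.39, 0, -0.3, 0]
    - [-0.64, 0, 0.39, 0, -0.3, 0]
    - [-0.64, 0, 0.39, 0, -0.3, 0]

```text
clock: 10.98
tcp_pos: [606.2, -58.7, 164.6]
tool_rot: [0.172, 0.149, 0.973, -0.026]
contact_force: [-0.5, 0.0, -1.7]
gripper_width: 22.9
grasp_force: 59.6
```

```bash
python3 - <<'E'
from h import *
np.set_printoptions(precision=2,suppress=True)
st=s(); print(st["clock"],disp(st["tcp_pos"]),st["contact_force"],st["moment"],st["gripper_width"])
im,d=arm.read_camera("scene"); T=wfc("scene")
for r in arm.spot_point("scene","hood_lip")[:2]: print(round(r["p"],2),disp(tow(T,r["centre"])))
P=cloud("scene",d); Q=(P-O)@np.c_[f,l,up]; m=(abs(Q[...,0]-75)<40)&(abs(Q[...,1])<40)&(Q[...,2]>135)&(Q[...,2]<215); x=Q[m]
print(len(x),x.mean(0),np.polyfit(x[:,2],x[:,0],1))
for a in [(74,206,.35)]: print(a,go(*pose(*a),st))
cv2.imwrite("pics/s5.png",cv2.cvtColor(cv2.resize(im[170:310,170:310],None,fx=4,fy=4),cv2.COLOR_RGB2BGR))
E
```

```text
10.9833 [-68.14  -1.23 164.59] [-0.5   0.01 -1.67] [ 0.12  0.46 -0.02] 22.904742551051154
0.97 [ 60.93  -2.26 216.61]
621 [ 83.85   0.27 176.11] [-0.01 86.33]
(74, 206, 0.35) [ 0.03  0.01 -0.   -0.01 -0.   -0.01]
```

View pics/s5.png

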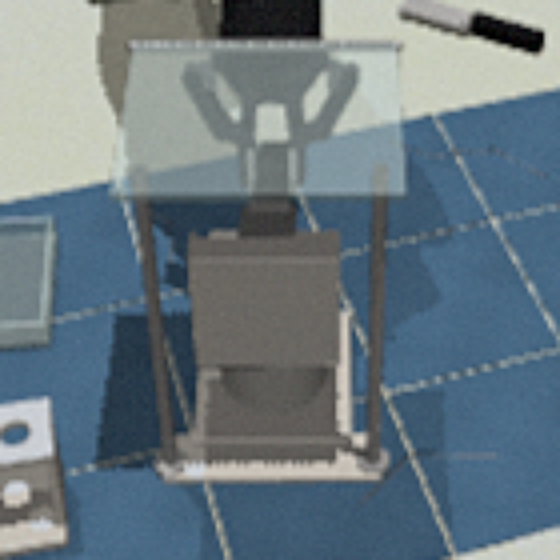

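The hood stands upright (roof plane vertical at x ≈ 84 in the dispenser frame), and the blade shows at (270, 215) inside it. I retract along the blade and level it.

Request:
servo_tool:
  targets:
    - [0.2, 0, 0.02, 0, 0, 0]
    - [0.5, 0, 0.02, 0, 0, 0]
    - [0.9, 0, 0.02, 0, 0, 0]
    - [1, 0, 0.02, 0, 0, 0]

```text
clock: 11.42
tcp_pos: [536.7, -35.4, 141.2]
tool_rot: [0.16, 0.149, 0.975, -0.03]
contact_force: [-2.6, 1.0, -1.6]
gripper_width: 23.0
grasp_force: 60.2
```

Request:
servo_tool:
  targets:
    - [0.5, 0, 0, 0, 0, 0]
    - [1, 0, 0, 0, 0, 0]
    - [1, 0, 0, 0, 0, 0]

```text
clock: 11.67
tcp_pos: [496.3, -8.0, 147.4]
tool_rot: [0.14, 0.151, 0.978, -0.032]
contact_force: [-0.3, 0.1, -0.8]
gripper_width: 22.8
grasp_force: 60.3
```

Request:
servo_tool:
  targets:
    - [0, 0, -0.3, 0, 0.2, 0]
    - [0, 0, -0.6, 0, 0.4, 0]
    - [0, 0, -0.6, 0, 0.7, 0]
    - [0, 0, -0.6, 0, 0.7, 0]
    - [0, 0, -0.6, 0, 0.7, 0]
    - [0, 0, -0.6, 0, 0.7, 0]

```text
clock: 12.17
tcp_pos: [485.6, -4.9, 192.8]
tool_rot: [-0.03, 0.155, 0.987, -0.005]
contact_force: [-0.9, 0.8, -0.7]
gripper_width: 23.2
grasp_force: 60.3
```

```bash
python3 - <<'E'
from h import *
np.set_printoptions(precision=3,suppress=True)
st=s(); print(st["clock"],st["tcp_pos"],disp(st["tcp_pos"]),st["gripper_width"])
p,Rw=pose(0,0,0)
print("now to (430,190,100)",go((430,190,100),Rw,st), "level err", (Rt(st).inv()*Rw).as_rotvec())
im,d=arm.read_camera("top"); T=wfc("top")
for q in ["scraper_tip","scraper_grip"]:
  for r in arm.spot_point("top",q)[:2]: print(q,round(r["p"],2),Rt(st).inv().apply(tow(T,r["centre"])-np.array(st["tcp_pos"])))
im,d=arm.read_camera("scene"); T=wfc("scene")
for r in arm.spot_point("scene","hood_lip")[:2]: print(round(r["p"],2),disp(tow(T,r["centre"])))
for q in ["scraper_tip","scraper_grip"]:
  for r in arm.spot_point("scene",q)[:2]: print(q,round(r["p"],2),Rt(st).inv().apply(tow(T,r["centre"])-np.array(st["tcp_pos"])))
E
```

```text
12.1667 [485.571  -4.943 192.793] [-199.214   14.909  192.793] 23.206755263149006
now to (430,190,100) [ 1.341  2.128  1.2   -0.037 -0.117 -0.031] level err [-0.019 -0.059 -0.015]
scraper_tip 0.6 [282.271 106.868 198.317]
scraper_tip 0.52 [-149.53     2.132   12.038]
scraper_grip 0.81 [232.261 212.755 193.84 ]
0.97 [ 65.663  -1.923 215.639]
0.31 [ -95.341 -231.903    0.056]
scraper_tip 0.73 [280.181 104.919 195.244]
scraper_tip 0.52 [-155.199  383.029  177.734]
scraper_grip 0.54 [-1.493  0.879 10.205]
scraper_grip 0.54 [229.625 211.623 193.064]
```

Request:
servo_tool:
  targets:
    - [0.15, 0.35, 0.1, -0.02, -0.06, -0.02]
    - [0.45, 0.71, 0.2, -0.04, -0.12, -0.03]
    - [0.45, 0.71, 0.2, -0.04, -0.12, -0.03]
    - [0.45, 0.71, 0.2, -0.04, -0.12, -0.03]

```text
clock: 12.85
tcp_pos: [466.2, 62.5, 177.9]
tool_rot: [-0.001, 0.146, 0.989, 0.0]
contact_force: [0.6, -0.9, -0.9]
gripper_width: 22.5
grasp_force: 60.2
```

Request:
servo_tool:
  targets:
    - [0.2, 0.4, 0.1, 0, 0, 0]
    - [0.45, 0.71, 0.3, 0, 0, 0]
    - [0.45, 0.71, 0.3, 0, 0, 0]

```text
clock: 13.1
tcp_pos: [447.1, 130.1, 152.4]
tool_rot: [-0.002, 0.145, 0.989, 0.001]
contact_force: [-1.0, 1.6, -2.3]
gripper_width: 22.9
grasp_force: 60.2
```

Request:
servo_tool:
  targets:
    - [0.2, 0.4, 0.2, 0, 0, 0]
    - [0.45, 0.71, 0.6, 0, 0, 0]
    - [0.45, 0.71, 0.6, 0, 0, 0]
    - [0.45, 0.71, 0.6, 0, 0, 0]

```text
clock: 13.43
tcp_pos: [430.4, 191.0, 104.9]
tool_rot: [-0.002, 0.146, 0.989, -0.0]
contact_force: [-0.2, -0.6, -0.6]
gripper_width: 23.2
grasp_force: 60.1
```

```bash
python3 - <<'E'
from h import *
np.set_printoptions(precision=3,suppress=True)
st=s(); print(st["clock"],st["tcp_pos"])
p,Rw=pose(0,0,0); q=np.array(st["tcp_pos"]); print(go((q[0],q[1],24),Rw,st))
E
```

```text
13.4333 [430.426 191.037 104.857]
[-0.003  0.001  1.011 -0.002 -0.006  0.007]
```

Request:
servo_tool:
  targets:
    - [0, 0, 0.3, 0, 0, 0]
    - [0, 0, 0.6, 0, 0, 0]
    - [0, 0, 0.8, 0, 0, 0]
    - [0, 0, 0.9, 0, 0, 0]
    - [0, 0, 0.95, 0, 0, 0]
    - [0, 0, 1, 0, 0, 0]
    - [0, 0, 1, 0, 0, 0]
    - [0, 0, 1, 0, 0, 0]

```text
clock: 14.1
tcp_pos: [431.5, 190.4, 26.8]
tool_rot: [-0.0, 0.148, 0.989, 0.001]
contact_force: [0.3, -0.2, -0.6]
gripper_width: 23.1
grasp_force: 60.3
```

Request:
servo_tool:
  targets:
    - [0, 0, 0.01, 0, 0, 0]
    - [0, 0, 0.02, 0, 0, 0]
    - [0, 0, 0.02, 0, 0, 0]
    - [0, 0, 0.02, 0, 0, 0]

```text
clock: 14.43
tcp_pos: [431.2, 190.5, 24.7]
tool_rot: [-0.0, 0.147, 0.989, 0.0]
contact_force: [0.2, 0.1, -1.3]
gripper_width: 22.7
grasp_force: 60.3
```

Not touching yet, so I lower a little more.

Request:
servo_tool:
  targets:
    - [0, 0, 0.01, 0, 0, 0]
    - [0, 0, 0.02, 0, 0, 0]
    - [0, 0, 0.03, 0, 0, 0]
    - [0, 0, 0.03, 0, 0, 0]

```text
clock: 14.77
tcp_pos: [431.1, 190.6, 22.8]
tool_rot: [-0.0, 0.147, 0.989, 0.0]
contact_force: [-4.2, -0.1, 23.6]
gripper_width: 22.7
grasp_force: 63.4
```

Request:
servo_tool:
  targets:
    - [0, 0, 0, 0, 0, 0]
    - [0, 0, 0, 0, 0, 0]
    - [0, 0, 0, 0, 0, 0]
    - [0, 0, 0, 0, 0, 0]
    - [0, 0, 0, 0, 0, 0]
    - [0, 0, 0, 0, 0, 0]
    - [0, 0, 0, 0, 0, 0]
    - [0, 0, 0, 0, 0, 0]
    - [0, 0, 0, 0, 0, 0]
    - [0, 0, 0, 0, 0, 0]
  gripper: 1

```text
clock: 15.6
tcp_pos: [431.1, 190.5, 22.1]
tool_rot: [-0.0, 0.147, 0.989, 0.0]
contact_force: [0.1, 0.4, 0.5]
gripper_width: 85.3
grasp_force: 0.0
```

Request:
servo_tool:
  targets:
    - [0, 0, -0.3, 0, 0, 0]
    - [0, 0, -0.7, 0, 0, 0]
    - [0, 0, -1, 0, 0, 0]
    - [0, 0, -1, 0, 0, 0]

```text
clock: 15.93
tcp_pos: [432.3, 190.8, 105.7]
tool_rot: [0.001, 0.148, 0.989, 0.002]
contact_force: [0.4, 0.0, 0.3]
gripper_width: 85.0
grasp_force: 0.0
```

Request:
servo_tool:
  targets:
    - [0, 0, -0.5, 0, 0, 0]
    - [0, 0, -1, 0, 0, 0]
    - [0, 0, -1, 0, 0, 0]
    - [0, 0, -1, 0, 0, 0]
    - [0, 0, -1, 0, 0, 0]
    - [0, 0, -1, 0, 0, 0]
    - [0, 0, -1, 0, 0, 0]
  gripper: -1

```text
clock: 16.52
tcp_pos: [430.9, 190.2, 181.2]
tool_rot: [-0.001, 0.147, 0.989, -0.0]
contact_force: [-0.1, 0.2, -0.2]
gripper_width: 0.3
grasp_force: 0.0
```

```bash
python3 - <<'E'
from h import *
np.set_printoptions(precision=2,suppress=True)
st=s(); print(st["clock"],st["tcp_pos"],st["gripper_width"])
for c in ["top","scene","wrist"]:
  T=wfc(c,st); im,d=arm.read_camera(c)
  for q in ["scraper","scraper_tip","scraper_grip"]:
    for r in arm.spot_point(c,q)[:3]: print(c,q,round(r["p"],2),tow(T,r["centre"]))
  if c=="scene":
    P=cloud(c,d); Q=(P-O)@np.c_[f,l,up]; m=(abs(Q[...,0]-75)<40)&(abs(Q[...,1])<40)&(Q[...,2]>135)&(Q[...,2]<215); x=Q[m]; print("hood",x.mean(0),np.polyfit(x[:,2],x[:,0],1))
    for r in arm.spot_point(c,"cap_top")[:2]: print("cap",r["p"],disp(tow(T,r["centre"])))
    for r in arm.spot_point(c,"hood_lip")[:2]: print("lip",r["p"],disp(tow(T,r["centre"])))
# press approach poses, tool tilted be forward
def press(x,z,be,lat=0,n=19):
    zt=np.sin(be)*f-np.cos(be)*up; xt=-(np.cos(be)*f+np.sin(be)*up)
    return O+x*f+lat*l+z*up-n*zt, R.from_matrix(np.c_[xt,np.cross(zt,xt),zt])
for a in [(-120,230,.8),(-60,190,.8),(0,145,.8)]:
    p,Rw=press(*a); print(a,p,go(p,Rw,st))
E
```

```text
16.5167 [430.92 190.18 181.19] 0.3329828592992202
top scraper 0.72 [480.9  178.85   3.76]
top scraper 0.45 [431.04 190.27  10.96]
top scraper_tip 0.7 [548.96 407.16  -3.35]
top scraper_tip 0.55 [570.88 149.26  14.97]
top scraper_grip 0.62 [432.05 191.68  11.77]
scene scraper 0.8 [479.31 180.32  -0.37]
scene scraper 0.64 [291.51 232.19  -4.65]
scene scraper 0.41 [ 730.84 -338.92   -1.37]
scene scraper_tip 0.87 [580.57 145.38  12.35]
scene scraper_tip 0.64 [239.72 181.18  10.67]
scene scraper_grip 0.91 [437.27 192.67  14.27]
scene scraper_grip 0.55 [326.14 267.59   9.91]
hood [ 83.86   0.2  176.  ] [-0.01 86.26]
lip 0.73 [ 62.46  -2.69 216.93]
wrist scraper 0.86 [290.63 236.78  -2.47]
wrist scraper 0.77 [478.96 181.87   0.36]
wrist scraper 0.39 [433.36 190.68   9.78]
wrist scraper_grip 0.76 [316.77 263.95  10.49]
(-120, 230, 0.8) [543.92 -38.39 243.24] [-2.18 -2.32 -0.78 -0.   -1.6   0.  ]
(-60, 190, 0.8) [601.29 -55.95 203.24] [-2.93 -2.32 -0.28 -0.   -1.6   0.  ]
(0, 145, 0.8) [658.67 -73.51 158.24] [-3.69 -2.32  0.28 -0.   -1.6   0.  ]
```

The scraper lies flat and the hood is upright. I go to the slanted approach pose with the fingers shut.

Request:
servo_tool:
  targets:
    - [-0.3, -0.35, -0.15, 0, 0, 0]
    - [-0.6, -0.65, -0.26, 0, 0, 0]
    - [-0.73, -0.77, -0.26, 0, 0, 0]
    - [-0.73, -0.77, -0.26, 0, 0, 0]

```text
clock: 17.55
tcp_pos: [470.7, 111.1, 203.2]
tool_rot: [0.0, 0.15, 0.989, -0.0]
contact_force: [0.2, -0.9, 0.7]
gripper_width: -0.2
grasp_force: 0.0
```

Request:
servo_tool:
  targets:
    - [-0.3, -0.35, -0.15, 0, 0, 0]
    - [-0.6, -0.65, -0.26, 0, 0, 0]
    - [-0.73, -0.77, -0.26, 0, 0, 0]
    - [-0.73, -0.77, -0.26, 0, 0, 0]

```text
clock: 17.88
tcp_pos: [508.2, 35.5, 223.7]
tool_rot: [0.0, 0.149, 0.989, -0.0]
contact_force: [0.8, -0.6, -0.5]
gripper_width: -0.3
grasp_force: 0.0
```

Request:
servo_tool:
  targets:
    - [-0.3, -0.35, -0.15, 0, -0.2, 0]
    - [-0.6, -0.65, -0.26, 0, -0.4, 0]
    - [-0.73, -0.77, -0.26, 0, -0.6, 0]
    - [-0.73, -0.77, -0.26, 0, -0.8, 0]
    - [-0.73, -0.77, -0.26, 0, -0.8, 0]
    - [-0.73, -0.77, -0.26, 0, -0.8, 0]

```text
clock: 18.38
tcp_pos: [544.2, -36.0, 243.9]
tool_rot: [0.195, 0.144, 0.97, -0.029]
contact_force: [-0.0, 1.0, -0.6]
gripper_width: 0.2
grasp_force: 0.0
```

Request:
servo_tool:
  targets:
    - [0, 0, 0, 0, -0.2, 0]
    - [0, 0, 0, 0, -0.4, 0]
    - [0, 0, 0, 0, -0.6, 0]
    - [0, 0, 0, 0, -0.8, 0]
    - [0, 0, 0, 0, -0.8, 0]
    - [0, 0, 0, 0, -0.8, 0]
    - [0, 0, 0, 0, -0.8, 0]

```text
clock: 18.97
tcp_pos: [588.5, -15.8, 325.2]
tool_rot: [0.339, 0.143, 0.928, -0.063]
contact_force: [-0.3, -1.2, 0.6]
gripper_width: -0.1
grasp_force: 0.0
```

```bash
cat >> h.py <<'E'
def press(x,z,be,lat=0,n=19):
    zt=np.sin(be)*f-np.cos(be)*up; xt=-(np.cos(be)*f+np.sin(be)*up)
    return O+x*f+lat*l+z*up-n*zt, R.from_matrix(np.c_[xt,np.cross(zt,xt),zt])
E
python3 - <<'E'
from h import *
np.set_printoptions(precision=2,suppress=True)
st=s(); print(st["clock"],disp(st["tcp_pos"]),st["q"],Rt(st).as_matrix()[:,2])
T=wfc("wrist",st); im,d=arm.read_camera("wrist"); P=cloud("wrist",d,T)
for q in ["cap_top","hood_lip","hood_hinge","shelf_edge"]:
    for r in arm.spot_point("wrist",q)[:2]: print(q,round(r["p"],2),disp(tow(T,r["centre"])))
Q=(P-O)@np.c_[f,l,up]; m=(np.hypot(Q[...,0],Q[...,1])<35)&(Q[...,2]>128)&(Q[...,2]<155)
if m.sum()>20: x=Q[m]; print("cap cloud",m.sum(),x.mean(0),np.percentile(x,[2,98],axis=0))
for a in [(-120,230,.8),(-50,200,.8),(-25,170,.8),(0,150,.8)]: print(a,go(*press(*a),st))
cv2.imwrite("pics/w6.png",cv2.cvtColor(im,cv2.COLOR_RGB2BGR))
E
```

```text
18.9667 [-97.61  34.62 325.23] [-0.55  0.54  0.6   2.03 -0.75  0.01  1.9 ] [ 0.61 -0.21 -0.76]
cap_top 0.72 [ -1.01  -4.26 140.27]
hood_lip 0.91 [ 63.43  -1.22 221.08]
hood_lip 0.6 [ 2.42 -3.13 -1.58]
hood_hinge 0.81 [ 54.13  -5.55 114.4 ]
shelf_edge 0.71 [-35.81  -2.58 304.16]
cap cloud 1107 [ -4.09  -1.5  136.63] [[-26.22 -19.76 129.05]
 [ 18.96  16.48 138.98]]
(-120, 230, 0.8) [ 1.01 -0.42  0.5  -0.05 -0.19  0.  ]
(-50, 200, 0.8) [ 0.58 -0.4   1.35 -0.05 -0.19  0.  ]
(-25, 170, 0.8) [ 0.58 -0.38  1.84 -0.05 -0.19  0.  ]
(0, 150, 0.8) [ 0.51 -0.37  2.23 -0.05 -0.19  0.  ]
```

View pics/w6.png

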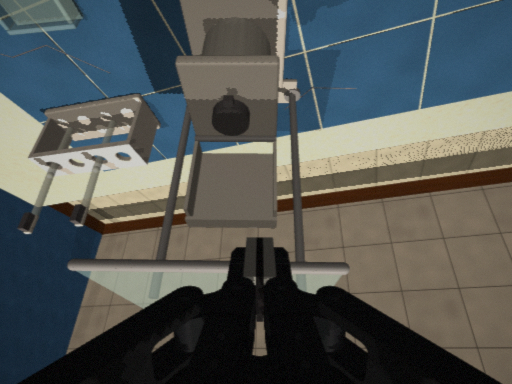

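The wrist view shows the open hood, the dark cap at (230, 117) and the shelf front edge along row 266. Joint 6 hit its lower limit, so I fit a quick kinematic model to choose a reachable slant.

```bash
cat > fk.py <<'E'
from h import *
from scipy.optimize import least_squares
import itertools
st=s()
D=[([-1.209,.707,-.028,1.485,.022,.951,-.075],[225.912,528.735,250.268],None),
   ([-.452,.805,-.294,1.705,.337,.682,.938],[465.366,284.121,154.458],np.array([[-.958,-.288,0],[-.288,.958,0],[0,0,-1]])),
   (st["q"],st["tcp_pos"],Rt(st).as_matrix())]
def fk(q,p,sg):
    h,L1,L2,L3,o1,o7,e1,e2=p; T=np.eye(3); x=np.array([0,0,h])
    for i,(qi,ax) in enumerate(zip(q,"zyzyzyz")):
        off=o1 if i==0 else o7 if i==6 else 0
        T=T@R.from_euler(ax,sg[i]*qi+off).as_matrix()
        if i==2: x=x+T@[e1,0,L1]
        if i==4: x=x+T@[e2,0,L2]
        if i==6: x=x+T@[0,0,L3]
    return x,T
def res(p,sg):
    r=[]
    for q,x,T in D:
        a,B=fk(q,p,sg); r+=list(a-np.array(x))
        if T is not None: r+=list(100*(B-T).ravel())
    r+=list(.02*np.array(p[6:]))
    return np.array(r)
def fit():
    best=None
    for c in itertools.product([1,-1],repeat=4):
        sg=[c[0],1,c[1],1,c[2],1,c[3]]
        for o1 in (0,):
            for o7 in (0,1.57,3.14,-1.57):
                o=least_squares(res,[350,400,400,300,o1,o7,0,0],args=(sg,),max_nfev=60)
                if best is None or o.cost<best[0]: best=(o.cost,o.x,sg)
    return best
E
python3 - <<'E'
from fk import *
np.set_printoptions(precision=2,suppress=True)
c,p,sg=fit(); print(c,p,sg); print(res(p,sg))
lo=np.array([-2.71,-.32,-1.57,0,-1.46,0.03,-2.83]); hi=np.array([2.71,2.16,1.52,2.45,4.6,2.02,2.83])
for be in (.5,.6,.7,.8):
  for xz in [(-120,230),(-70,200),(0,140),(0,126)]:
    t,Rw=press(*xz,be); b=(9e9,)
    for q0 in (st["q"],D[0][0],D[1][0],[-.4,.9,.3,1.2,0,.3,1.5],[.2,.9,-.3,1.2,0.3,.3,1]):
        o=least_squares(lambda q:np.r_[fk(q,p,sg)[0]-t,200*(fk(q,p,sg)[1]-Rw.as_matrix()).ravel()],np.clip(q0,lo+.01,hi-.01),bounds=(lo,hi))
        if o.cost<b[0]: b=(o.cost,o.x)
    print(be,xz,np.round(b[0],1),b[1])
print(np.array(arm.camera_info("wrist")["T_tool_cam"])[:3,3])
E
```

```text
25.972313841581546 [321.09 528.11 287.37 300.63  -0.05   1.52   2.13   5.66] [-1, 1, -1, 1, -1, 1, -1]
[-0.99  0.11 -1.45  0.34 -0.36  3.87 -0.15  0.64 -0.05  0.64  0.15  0.02
  0.05  0.03  0.    1.09  0.31 -2.42 -0.34  1.63 -1.27 -0.58 -0.68 -3.28
  0.18 -3.1   0.    0.04  0.11]
0.5 (-120, 230) 0.0 [-0.04  0.56 -0.06  2.12  1.66  0.18 -0.42]
0.5 (-70, 200) 0.0 [ 0.02  0.66 -0.1   2.    1.62  0.2  -0.33]
0.5 (0, 140) 0.0 [ 0.18  0.85 -0.34  1.82  1.62  0.36 -0.24]
0.5 (0, 126) 0.0 [-0.01  0.86  0.02  1.84  1.97  0.11 -0.67]
0.6 (-120, 230) 0.0 [ 0.02  0.58 -0.18  2.24  2.24  0.38 -1.02]
0.6 (-70, 200) 0.0 [ 0.08  0.68 -0.24  2.12  2.19  0.4  -0.91]
0.6 (0, 140) 0.0 [ 0.06  0.84 -0.13  1.94  2.34  0.33 -1.01]
0.6 (0, 126) 0.0 [ 0.09  0.87 -0.2   1.95  2.32  0.39 -0.98]
0.7 (-120, 230) 0.0 [-0.09  0.6  -0.04  2.35  2.63  0.53 -1.44]
0.7 (-70, 200) 0.0 [ 0.14  0.72 -0.38  2.22  2.35  0.64 -1.08]
0.7 (0, 140) 0.0 [ 0.18  0.89 -0.39  2.04  2.37  0.64 -0.99]
0.7 (0, 126) 0.0 [ 0.02  0.89 -0.08  2.05  2.69  0.53 -1.39]
0.8 (-120, 230) 0.0 [-0.04  0.66 -0.16  2.45  2.62  0.81 -1.47]
0.8 (-70, 200) 0.0 [-0.03  0.74 -0.1   2.32  2.71  0.75 -1.49]
0.8 (0, 140) 0.0 [ 0.01  0.9  -0.09  2.13  2.75  0.72 -1.47]
0.8 (0, 126) 0.0 [ 0.05  0.94 -0.17  2.13  2.71  0.77 -1.4 ]
[  81.67   -0.58 -123.  ]
```

```bash
python3 - <<'E'
from fk import *
np.set_printoptions(precision=2,suppress=True)
c,p,sg=fit(); np.savez("fk.npz",p=p,sg=sg)
lo=np.array([-2.71,-.32,-1.57,0,-1.46,0.03,-2.83]); hi=np.array([2.71,2.16,1.52,2.45,4.6,2.02,2.83])
t,Rw=press(-130,235,.75)
QE=np.array([-.04,.66,-.16,2.4,2.6,.75,-1.45])
Q0=np.array(st["q"])
QA=np.array([-.1,.6,-.05,2.0,0,.5,1.2])
o=least_squares(lambda q:np.r_[fk(q,p,sg)[0]-t,200*(fk(q,p,sg)[1]-Rw.as_matrix()).ravel(),2*(q-QE)],QE,bounds=(lo,hi)); QE=o.x; print("QE",QE)
W=[Q0,.5*(Q0+QA),QA]+[QA+(QE-QA)*k for k in np.linspace(0,1,8)[1:]]
for q in W:
    x,T=fk(q,p,sg); print(q,"disp",disp(x),"zt",T[:,2], "xt",T[:,0])
x,T=fk(QA,p,sg); print(go(x,R.from_matrix(T),st))
E
```

```text
QE [-0.05  0.61 -0.15  2.42  2.58  0.69 -1.42]
[-0.55  0.54  0.6   2.03 -0.73  0.    1.88] disp [-96.86  32.96 322.28] zt [ 0.6  -0.25 -0.76] xt [-0.73  0.22 -0.64]
[-0.32  0.57  0.27  2.02 -0.37  0.25  1.54] disp [-169.61   66.93  239.73] zt [ 0.33 -0.04 -0.94] xt [-0.91  0.25 -0.33]
[-0.1   0.6  -0.05  2.    0.    0.5   1.2 ] disp [-243.56   51.27  206.53] zt [ 0.04  0.03 -1.  ] xt [-0.97  0.23 -0.03]
[-0.09  0.6  -0.06  2.06  0.37  0.53  0.83] disp [-253.14  -10.39  200.84] zt [-0.   -0.15 -0.99] xt [-0.96  0.27 -0.04]
[-0.09  0.6  -0.08  2.12  0.74  0.55  0.45] disp [-244.82  -62.17  205.3 ] zt [ 0.02 -0.31 -0.95] xt [-0.95  0.29 -0.12]
[-0.08  0.6  -0.09  2.18  1.11  0.58  0.08] disp [-222.06  -96.28  216.03] zt [ 0.11 -0.44 -0.89] xt [-0.93  0.27 -0.25]
[-0.07  0.61 -0.11  2.24  1.48  0.61 -0.3 ] disp [-191.4  -107.25  228.74] zt [ 0.24 -0.5  -0.83] xt [-0.89  0.23 -0.39]
[-0.06  0.61 -0.12  2.3   1.85  0.63 -0.67] disp [-161.67  -92.97  239.68] zt [ 0.4  -0.48 -0.78] xt [-0.83  0.18 -0.53]
[-0.06  0.61 -0.14  2.36  2.21  0.66 -1.05] disp [-142.57  -55.3   246.52] zt [ 0.55 -0.38 -0.75] xt [-0.75  0.17 -0.64]
[-0.05  0.61 -0.15  2.42  2.58  0.69 -1.42] disp [-142.95   -0.    248.9 ] zt [ 0.65 -0.2  -0.73] xt [-0.7   0.21 -0.68]
[ 2.35  0.23 -0.06 -0.18  1.34 -0.11]
```

Request:
servo_tool:
  targets:
    - [0.3, 0.03, 0, -0.02, 0.2, -0.01]
    - [0.6, 0.06, 0, -0.05, 0.4, -0.03]
    - [1, 0.1, 0, -0.1, 0.67, -0.05]
    - [1, 0.1, 0, -0.1, 0.67, -0.05]
    - [1, 0.1, 0, -0.1, 0.67, -0.05]
    - [1, 0.1, 0, -0.1, 0.67, -0.05]

```text
clock: 19.72
tcp_pos: [532.7, 6.1, 273.8]
tool_rot: [0.184, 0.134, 0.973, -0.023]
contact_force: [-0.1, 0.2, 0.5]
gripper_width: -0.4
grasp_force: 0.0
```

```bash
cat > path.py <<'E'
import numpy as np
from h import *
import re
src=open("fk.py").read().split("st=s()")[0]+"def fk"+open("fk.py").read().split("def fk")[1]
exec(src.replace("from h import *",""))
z=np.load("fk.npz"); p=z["p"]; sg=z["sg"]
QE=np.array([-.05,.61,-.15,2.42,2.58,.69,-1.42]); QA=np.array([-.1,.6,-.05,2.0,0,.5,1.2])
W=[QA+(QE-QA)*k for k in np.linspace(0,1,8)]
def rel(a,b):
    (x,A),(y,B)=a,b
    return np.round(np.r_[A.T@(y-x)/80,R.from_matrix(A.T@B).as_rotvec()/.5],2)
E
python3 - <<'E'
from path import *
np.set_printoptions(precision=2,suppress=True)
st=s(); print(st["clock"],disp(st["tcp_pos"]),np.array(st["q"]))
c=(np.array(st["tcp_pos"]),Rt(st).as_matrix())
for q in W: n=fk(q,p,sg); print(rel(c,n).tolist()); c=n
E
```

```text
19.7167 [-157.35   39.31  273.8 ] [-0.54  0.58  0.67  1.98 -0.7   0.39  1.89]
[1.31, 0.17, 0.39, -0.08, 0.69, -0.06]
[0.17, -0.76, 0.04, 0.37, -0.01, 0.08]
[-0.09, -0.65, 0.04, 0.31, -0.15, 0.07]
[-0.3, -0.44, 0.03, 0.2, -0.25, 0.07]
[-0.41, -0.15, -0.0, 0.05, -0.32, 0.06]
[-0.41, 0.16, -0.05, -0.12, -0.31, 0.07]
[-0.28, 0.45, -0.1, -0.28, -0.24, 0.09]
[-0.06, 0.67, -0.16, -0.4, -0.11, 0.12]
```

Request:
servo_tool:
  targets:
    - [0.3, 0.04, 0.1, -0.02, 0.15, -0.01]
    - [0.6, 0.08, 0.2, -0.04, 0.35, -0.03]
    - [0.65, 0.08, 0.2, -0.04, 0.35, -0.03]
    - [0.65, 0.08, 0.2, -0.04, 0.35, -0.03]

```text
clock: 20.05
tcp_pos: [493.0, 24.2, 239.8]
tool_rot: [0.1, 0.126, 0.987, -0.003]
contact_force: [-0.3, 0.2, 0.7]
gripper_width: -0.1
grasp_force: 0.0
```

Request:
servo_tool:
  targets:
    - [0.3, 0.04, 0, -0.02, 0.15, -0.01]
    - [0.65, 0.08, 0, -0.04, 0.35, -0.03]
    - [0.65, 0.08, 0, -0.04, 0.35, -0.03]
    - [0.65, 0.08, 0, -0.04, 0.35, -0.03]

```text
clock: 20.38
tcp_pos: [446.1, 43.3, 230.2]
tool_rot: [0.016, 0.117, 0.993, 0.018]
contact_force: [0.4, -0.7, -0.1]
gripper_width: -0.3
grasp_force: 0.0
```

Request:
servo_tool:
  targets:
    - [0.08, -0.38, 0.02, 0.18, 0, 0.04]
    - [0.17, -0.76, 0.04, 0.37, -0.01, 0.08]
    - [0.17, -0.76, 0.04, 0.37, -0.01, 0.08]
    - [0.17, -0.76, 0.04, 0.37, -0.01, 0.08]

```text
clock: 20.72
tcp_pos: [418.7, -12.1, 224.1]
tool_rot: [0.006, 0.137, 0.988, -0.074]
contact_force: [0.1, 1.5, 0.4]
gripper_width: 0.5
grasp_force: 0.0
```

Request:
servo_tool:
  targets:
    - [-0.04, -0.33, 0.02, 0.15, -0.08, 0.04]
    - [-0.09, -0.65, 0.04, 0.31, -0.15, 0.07]
    - [-0.09, -0.65, 0.04, 0.31, -0.15, 0.07]
    - [-0.09, -0.65, 0.04, 0.31, -0.15, 0.07]

```text
clock: 21.05
tcp_pos: [411.3, -63.4, 228.4]
tool_rot: [0.033, 0.152, 0.976, -0.154]
contact_force: [-0.1, 0.4, 0.1]
gripper_width: -0.3
grasp_force: 0.0
```

```bash
python3 - <<'E'
from path import *
np.set_printoptions(precision=2,suppress=True)
st=s(); print(st["clock"],disp(st["tcp_pos"]),np.array(st["q"]))
q=np.array(st["q"]); q[5]=0; print("forearm dir",fk(q,p,sg)[1][:,2],"tool",Rt(st).as_matrix()[:,2])
c=(np.array(st["tcp_pos"]),Rt(st).as_matrix())
for q in W[3:]: n=fk(q,p,sg); print(rel(c,n).tolist()); c=n
E
```

```text
21.05 [-253.12  -62.73  228.39] [-0.63  0.71  0.89  2.12 -0.46  0.52  1.78]
forearm dir [ 0.42 -0.52 -0.74] tool [ 0.02 -0.31 -0.95]
[-0.37, -0.34, 0.31, 0.2, -0.26, 0.08]
[-0.41, -0.15, -0.0, 0.05, -0.32, 0.06]
[-0.41, 0.16, -0.05, -0.12, -0.31, 0.07]
[-0.28, 0.45, -0.1, -0.28, -0.24, 0.09]
[-0.06, 0.67, -0.16, -0.4, -0.11, 0.12]
```

```bash
cat >> path.py <<'E'
lo=np.array([-2.71,-.32,-1.57,0,-1.46,0.0,-2.83]); hi=np.array([2.71,2.16,1.52,2.45,4.6,2.02,2.83])
def press2(x,z,be,psi,lat=0,n=19,tw=0):
    g=np.cos(psi)*f+np.sin(psi)*l; zt=np.sin(be)*g-np.cos(be)*up; xt=-(np.cos(be)*g+np.sin(be)*up)
    return O+x*f+lat*l+z*up-n*zt, R.from_matrix(np.c_[xt,np.cross(zt,xt),zt])*R.from_rotvec([0,0,tw])
def ik(t,Rw,q0,l5=-1.4,h5=4.5,l6=.08,w=1):
    a=lo+.05; b=hi-.05; a[4]=l5; b[4]=h5; a[5]=l6
    o=least_squares(lambda q:np.r_[fk(q,p,sg)[0]-t,200*(fk(q,p,sg)[1]-Rw.as_matrix()).ravel(),w*(q-q0)],np.clip(q0,a+.01,b-.01),bounds=(a,b))
    x,T=fk(o.x,p,sg); return o.x,np.linalg.norm(x-t),np.arccos(np.clip((np.trace(T.T@Rw.as_matrix())-1)/2,-1,1))
def sim(q,poses):
    q=np.array(q,float)
    for t,Rw in poses:
        for _ in range(40):
            x,T=fk(q,p,sg); e=np.r_[t-x,300*R.from_matrix(Rw.as_matrix()@T.T).as_rotvec()]
            n=np.linalg.norm(e); e*=min(1,20/max(n,1e-9))
            J=np.zeros((6,7))
            for i in range(7):
                d=q.copy(); d[i]+=1e-5; y,B=fk(d,p,sg); J[:,i]=np.r_[y-x,300*R.from_matrix(B@T.T).as_rotvec()]/1e-5
            q=np.clip(q+J.T@np.linalg.solve(J@J.T+25*np.eye(6),e),lo,hi)
    x,T=fk(q,p,sg); return q,np.linalg.norm(x-t),np.linalg.norm(R.from_matrix(Rw.as_matrix()@T.T).as_rotvec())
E
python3 - <<'E'
from path import *
np.set_printoptions(precision=2,suppress=True)
st=s(); q0=np.array(st["q"])
for psi in (-.6,-.3,0,.3,.6):
  for be in (.5,.6,.7):
    tg=[press2(-150,230,be*.5,psi),press2(-110,220,be,psi),press2(-60,190,be,psi),press2(0,140,be,psi),press2(0,126,be,psi)]
    r=[sim(q0,tg[:k]) for k in (2,3,5)]
    print(psi,be,[(round(a[1],1),round(a[2],2)) for a in r],r[-1][0], "IK",ik(*tg[-1],q0,h5=.3)[:3])
E
```

```text
-0.6 0.5 [(np.float64(0.0), np.float64(0.0)), (np.float64(0.0), np.float64(0.0)), (np.float64(0.0), np.float64(0.0))] [-0.52  1.07  0.9   1.63 -0.87  0.47  1.33] IK (array([-0.52,  1.06,  0.88,  1.63, -0.84,  0.45,  1.3 ]), np.float64(0.0029853949121771443), np.float64(1.3268829329782624e-05))
-0.6 0.6 [(np.float64(0.0), np.float64(0.0)), (np.float64(0.0), np.float64(0.0)), (np.float64(0.0), np.float64(0.0))] [-0.57  1.08  0.89  1.7  -0.9   0.32  1.33] IK (array([-0.57,  1.08,  0.88,  1.7 , -0.89,  0.31,  1.31]), np.float64(0.002371734835182518), np.float64(1.0593792935371072e-05))
-0.6 0.7 [(np.float64(0.0), np.float64(0.0)), (np.float64(0.0), np.float64(0.0)), (np.float64(0.0), np.float64(0.0))] [-0.61  1.1   0.87  1.75 -0.93  0.17  1.31] IK (array([-0.61,  1.1 ,  0.87,  1.75, -0.93,  0.17,  1.31]), np.float64(0.0019500916975999751), np.float64(9.898275084899411e-06))
-0.3 0.5 [(np.float64(0.0), np.float64(0.0)), (np.float64(0.0), np.float64(0.0)), (np.float64(0.0), np.float64(0.0))] [-0.33  0.93  0.53  1.75 -0.9   0.17  1.76] IK (array([-0.31,  0.92,  0.49,  1.75, -0.76,  0.15,  1
[... 2597 characters left out ...]
  0.89, -0.3 ,  1.76, -0.25,  0.08,  2.32]), np.float64(0.04032706770815536), np.float64(0.0002948275184915315))
0.6 0.6 [(np.float64(54.0), np.float64(0.18)), (np.float64(40.9), np.float64(0.14)), (np.float64(38.5), np.float64(0.13))] [ 0.48  0.93 -0.52  1.86 -0.63  0.    2.78] IK (array([ 0.4 ,  0.9 , -0.35,  1.76, -0.67,  0.08,  2.78]), np.float64(9.168987183810678), np.float64(0.06566055504052674))
0.6 0.7 [(np.float64(109.4), np.float64(0.36)), (np.float64(97.6), np.float64(0.32)), (np.float64(92.9), np.float64(0.31))] [ 0.62  0.99 -0.72  1.96 -0.52  0.    2.78] IK (array([ 0.49,  0.93, -0.46,  1.75, -0.6 ,  0.08,  2.78]), np.float64(18.575271235322514), np.float64(0.13361551227965784))
```

```bash
python3 - <<'E'
from path import *
np.set_printoptions(precision=2,suppress=True)
st=s(); q0=np.array(st["q"])
for psi in (-.5,-.65,-.8,-1.0):
  for be in (.65,.75,.85,.95):
    tg=[press2(-130,235,be*.5,psi,lat=40),press2(-100,230,be,psi,lat=60),press2(-50,190,be,psi,lat=30),press2(-3,150,be,psi),press2(-3,126,be,psi)]
    r=[sim(q0,tg[:k]) for k in (2,3,5)]
    a=tg[-1]; zt=a[1].as_matrix()[:,2]; xt,yt=a[1].as_matrix()[:,0],a[1].as_matrix()[:,1]
    b=-np.array([zt@f,zt[2]]); b/=np.linalg.norm(b); n=np.array([b[1],-b[0]]); ds=n@[-37,174]
    ext=38*abs(n@[xt@f,xt[2]])+42.5*abs(n@[yt@f,yt[2]])
    print(psi,be,[(round(a[1],1),round(a[2],2),round(a[0][5],2)) for a in r],r[-1][0],"axis dist",round(ds),"box",round(ext))
E
```

```text
-0.5 0.65 [(np.float64(0.0), np.float64(0.0), np.float64(0.32)), (np.float64(0.0), np.float64(0.0), np.float64(0.21)), (np.float64(0.0), np.float64(0.0), np.float64(0.06))] [-0.5   1.01  0.69  1.79 -0.87  0.06  1.43] axis dist 66 box 52
-0.5 0.75 [(np.float64(0.0), np.float64(0.0), np.float64(0.19)), (np.float64(0.0), np.float64(0.0), np.float64(0.05)), (np.float64(31.2), np.float64(0.1), np.float64(0.0))] [-0.53  1.03  0.65  1.85 -0.8   0.    1.32] axis dist 81 box 51
-0.5 0.85 [(np.float64(0.0), np.float64(0.0), np.float64(0.05)), (np.float64(30.2), np.float64(0.1), np.float64(0.0)), (np.float64(72.2), np.float64(0.24), np.float64(0.0))] [-0.58  1.05  0.66  1.91 -0.79  0.    1.24] axis dist 97 box 50
-0.5 0.95 [(np.float64(24.9), np.float64(0.08), np.float64(0.0)), (np.float64(68.0), np.float64(0.23), np.float64(0.0)), (np.float64(107.0), np.float64(0.36), np.float64(0.0))] [-0.64  1.09  0.68  1.96 -0.81  0.    1.19] axis dist 112 box 49
-0.65 0.65 [(np.float64(0.0), np.float64(0.0), np.float64(0.52)), (np.float64(0.0), np.float64(0.0), np.float64(0.43)), (np.float64(0.0), np.float
[... 1997 characters left out ...]
 [(np.float64(0.0), np.float64(0.0), np.float64(0.9)), (np.float64(0.0), np.float64(0.0), np.float64(0.83)), (np.float64(0.0), np.float64(0.0), np.float64(0.75))] [-0.73  1.36  1.31  1.46 -0.76  0.75  0.66] axis dist 45 box 57
-1.0 0.85 [(np.float64(0.0), np.float64(0.0), np.float64(0.88)), (np.float64(0.0), np.float64(0.0), np.float64(0.81)), (np.float64(0.0), np.float64(0.0), np.float64(0.73))] [-0.77  1.43  1.36  1.47 -0.75  0.73  0.6 ] axis dist 60 box 57
-1.0 0.95 [(np.float64(0.0), np.float64(0.0), np.float64(0.85)), (np.float64(0.0), np.float64(0.0), np.float64(0.78)), (np.float64(0.0), np.float64(0.0), np.float64(0.71))] [-0.81  1.49  1.4   1.47 -0.7   0.71  0.51] axis dist 75 box 57
```

```bash
python3 - <<'E'
from path import *
from scipy.spatial.transform import Slerp
np.set_printoptions(precision=2,suppress=True)
st=s(); q=np.array(st["q"]); be,psi=.9,-.75
c=(np.array(st["tcp_pos"]),Rt(st).as_matrix())
tg=[press2(-115,235,be,psi,lat=70),press2(-50,185,be,psi,lat=35),press2(-3,150,be,psi)]
prev=c
for k,(t,Rw) in enumerate(tg):
    n=[4,1,1][k] if k<1 else 1
    sl=Slerp([0,1],R.from_matrix([prev[1],Rw.as_matrix()]))
    for a in np.linspace(0,1,n+1)[1:]:
        nx=(prev[0]+(t-prev[0])*a, sl(a).as_matrix())
        q,e1,e2=sim(q,[(nx[0],R.from_matrix(nx[1]))])
        el=disp(fk(np.r_[q[:3],0,0,0,0],p,sg)[0]); print(rel(c,nx).tolist(),disp(nx[0]),q,round(e1,1)); c=nx
    prev=(t,Rw.as_matrix())
E
```

```text
[-0.4, 0.42, -0.14, 0.05, -0.32, 0.39] [-221.31  -27.01  232.99] [-0.77  0.75  0.99  2.1  -0.56  0.43  1.6 ] 0.0
[-0.33, 0.49, -0.09, 0.05, -0.32, 0.39] [-189.51    8.71  237.6 ] [-0.91  0.85  1.11  2.06 -0.66  0.37  1.41] 0.0
[-0.25, 0.54, -0.06, 0.05, -0.32, 0.39] [-157.7    44.42  242.21] [-1.03  1.02  1.26  1.97 -0.75  0.41  1.19] 0.0
[-0.14, 0.58, -0.05, 0.05, -0.32, 0.39] [-125.89   80.14  246.81] [-1.1   1.23  1.45  1.84 -0.79  0.54  0.91] 0.0
[-0.07, 0.23, 1.09, 0.0, 0.0, 0.0] [-60.89  45.14 196.81] [-0.93  1.28  1.32  1.77 -0.87  0.42  0.96] 0.0
[-0.11, 0.08, 0.84, 0.0, 0.0, 0.0] [-13.89  10.14 161.81] [-0.8   1.31  1.22  1.71 -0.92  0.33  1.01] 0.0
```

Request:
servo_tool:
  targets:
    - [-0.2, 0.21, -0.07, 0.03, -0.16, 0.2]
    - [-0.4, 0.42, -0.14, 0.05, -0.32, 0.39]
    - [-0.4, 0.42, -0.14, 0.05, -0.32, 0.39]
    - [-0.4, 0.42, -0.14, 0.05, -0.32, 0.39]

```text
clock: 21.38
tcp_pos: [451.6, -37.7, 232.3]
tool_rot: [0.123, 0.232, 0.949, -0.174]
contact_force: [-0.7, -1.2, -0.0]
gripper_width: -0.1
grasp_force: 0.0
```

Request:
servo_tool:
  targets:
    - [-0.16, 0.24, -0.05, 0.03, -0.16, 0.2]
    - [-0.33, 0.49, -0.09, 0.05, -0.32, 0.39]
    - [-0.33, 0.49, -0.09, 0.05, -0.32, 0.39]
    - [-0.33, 0.49, -0.09, 0.05, -0.32, 0.39]

```text
clock: 21.72
tcp_pos: [491.6, -13.9, 236.2]
tool_rot: [0.21, 0.31, 0.907, -0.192]
contact_force: [-0.0, -0.8, 0.5]
gripper_width: 0.1
grasp_force: 0.0
```

Request:
servo_tool:
  targets:
    - [-0.13, 0.27, -0.03, 0.03, -0.16, 0.2]
    - [-0.25, 0.54, -0.06, 0.05, -0.32, 0.39]
    - [-0.25, 0.54, -0.06, 0.05, -0.32, 0.39]
    - [-0.25, 0.54, -0.06, 0.05, -0.32, 0.39]
    - [-0.25, 0.54, -0.06, 0.05, -0.32, 0.39]

```text
clock: 22.13
tcp_pos: [532.0, 8.7, 241.6]
tool_rot: [0.295, 0.385, 0.85, -0.206]
contact_force: [-0.3, -0.6, 0.2]
gripper_width: -0.1
grasp_force: 0.0
```

```bash
cat > st.py <<'E'
from path import *
import sys
np.set_printoptions(precision=2,suppress=True)
st=s(); q=np.array(st["q"]); be,psi=.9,-.75
print(st["clock"],disp(st["tcp_pos"]),q,np.array(st["contact_force"]))
for a in eval(sys.argv[1]):
    t,Rw=press2(a[0],a[1],be,psi,lat=a[2]); print(a,go(t,Rw,st).tolist(),sim(q,[(t,Rw)])[0:2])
E
python3 st.py "[(-115,235,70),(-50,185,35),(-3,150,0)]"
```

```text
22.1333 [-158.83   41.51  241.57] [-1.    1.05  1.23  1.99 -0.76  0.4   1.2 ] [-0.31 -0.61  0.22]
(-115, 235, 70) [-0.145, 0.618, -0.062, 0.049, -0.325, 0.385] (array([-1.1 ,  1.23,  1.45,  1.84, -0.8 ,  0.55,  0.91]), np.float64(1.6829516315407049e-13))
(-50, 185, 35) [-0.425, 0.792, 1.003, 0.049, -0.325, 0.385] (array([-0.93,  1.28,  1.32,  1.77, -0.88,  0.42,  0.97]), np.float64(2.729816047846405e-13))
(-3, 150, 0) [-0.681, 0.817, 1.817, 0.049, -0.325, 0.385] (array([-0.8 ,  1.31,  1.22,  1.71, -0.92,  0.33,  1.02]), np.float64(2.4293912300207066e-13))
```

Request:
servo_tool:
  targets:
    - [-0.1, 0.3, 0, 0.02, -0.15, 0.2]
    - [-0.2, 0.5, 0.2, 0.05, -0.32, 0.38]
    - [-0.3, 0.65, 0.5, 0.05, -0.32, 0.38]
    - [-0.37, 0.75, 0.8, 0.05, -0.32, 0.38]
    - [-0.42, 0.79, 1, 0.05, -0.32, 0.38]
    - [-0.42, 0.79, 1, 0.05, -0.32, 0.38]
    - [-0.42, 0.79, 1, 0.05, -0.32, 0.38]

```text
clock: 22.72
tcp_pos: [626.5, -16.9, 197.5]
tool_rot: [0.376, 0.451, 0.78, -0.218]
contact_force: [-0.6, 0.3, 0.1]
gripper_width: 0.0
grasp_force: 0.0
```

```bash
python3 st.py "[(-50,185,35),(-3,150,0),(-3,143,0)]"; python3 - <<'E'
from h import *
np.set_printoptions(precision=1,suppress=True)
st=s(); T=wfc("wrist",st); im,d=arm.read_camera("wrist"); Q=(cloud("wrist",d,T)-O)@np.c_[f,l,up]
for r in arm.spot_point("wrist","cap_top")[:2]: print("cap",round(r["p"],2),disp(tow(T,r["centre"])))
for t in arm.trace("wrist","cap")[:1]:
    m=t["pixels"]&(abs(Q[...,2]-137)<5); print(t["p"],m.sum(),Q[m].mean(0),np.percentile(Q[m],[2,98],axis=0))
ims=[im,arm.read_camera("scene")[0][150:342,100:356]]; ims[1]=cv2.resize(ims[1],(512,384))
cv2.imwrite("pics/w7.png",cv2.cvtColor(cv2.resize(np.hstack(ims),None,fx=.78,fy=.78),cv2.COLOR_RGB2BGR))
E
```

```text
22.7167 [-60.99  44.74 197.46] [-0.9   1.31  1.3   1.78 -0.88  0.42  0.97] [-0.6   0.31  0.07]
(-50, 185, 35) [0.008, 0.005, 0.003, -0.003, -0.004, -0.0] (array([-0.93,  1.28,  1.32,  1.77, -0.88,  0.42,  0.97]), np.float64(2.802818659591256e-13))
(-3, 150, 0) [-0.104, 0.086, 0.845, -0.003, -0.004, -0.0] (array([-0.8 ,  1.31,  1.22,  1.71, -0.92,  0.33,  1.01]), np.float64(2.929642751054232e-14))
(-3, 143, 0) [-0.035, 0.086, 0.9, -0.003, -0.004, -0.0] (array([-0.8 ,  1.32,  1.21,  1.71, -0.93,  0.32,  1.01]), np.float64(2.9681641783277857e-13))
cap 0.81 [ -0.4  -4.  140.9]
0.88 1136 [ -4.8   2.2 136.7] [[-25.9 -18.3 132.2]
 [ 18.8  17.6 138.4]]
```

View pics/w7.png

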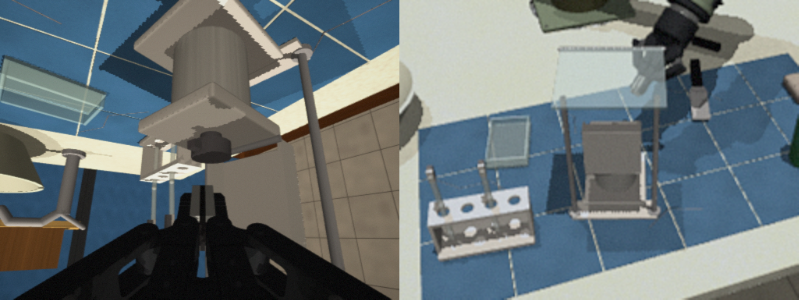

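The wrist view shows the cap at (210, 148) ahead of the shut fingers with a clear lane under the shelf. I move over the cap.

Request:
servo_tool:
  targets:
    - [-0.03, 0.03, 0.25, 0, 0, 0]
    - [-0.06, 0.05, 0.5, 0, 0, 0]
    - [-0.09, 0.07, 0.7, 0, 0, 0]
    - [-0.1, 0.09, 0.84, 0, 0, 0]
    - [-0.1, 0.09, 0.84, 0, 0, 0]
    - [-0.1, 0.09, 0.84, 0, 0, 0]

```text
clock: 23.42
tcp_pos: [661.9, -61.1, 161.6]
tool_rot: [0.377, 0.449, 0.78, -0.217]
contact_force: [0.0, 0.1, -0.0]
gripper_width: -0.3
grasp_force: 0.0
```

Request:
servo_tool:
  targets:
    - [0.03, 0, 0.024, 0, 0, 0]
    - [0.06, 0, 0.048, 0, 0, 0]
    - [0.08, 0, 0.064, 0, 0, 0]
    - [0.08, 0, 0.064, 0, 0, 0]
    - [0.08, 0, 0.064, 0, 0, 0]

```text
clock: 23.83
tcp_pos: [662.2, -60.8, 153.3]
tool_rot: [0.377, 0.449, 0.78, -0.217]
contact_force: [-1.0, 3.3, 3.8]
gripper_width: 0.1
grasp_force: 1.7
```

```bash
python3 st.py "[(-3,142,0),(-3,138,0),(-3,130,0),(-3,127,0)]"
```

```text
23.8333 [-13.94  13.15 153.34] [-0.77  1.36  1.2   1.71 -0.92  0.32  1.01] [-1.05  3.29  3.78]
(-3, 142, 0) [-0.021, -0.027, 0.017, 0.003, 0.001, 0.004] (array([-0.8 ,  1.32,  1.21,  1.72, -0.93,  0.32,  1.01]), np.float64(7.105427357601002e-15))
(-3, 138, 0) [0.018, -0.027, 0.048, 0.003, 0.001, 0.004] (array([-0.8 ,  1.32,  1.2 ,  1.72, -0.93,  0.31,  1.01]), np.float64(1.103058955909832e-13))
(-3, 130, 0) [0.097, -0.027, 0.11, 0.003, 0.001, 0.004] (array([-0.8 ,  1.33,  1.19,  1.72, -0.94,  0.3 ,  1.01]), np.float64(1.156679772130055e-13))
(-3, 127, 0) [0.126, -0.027, 0.133, 0.003, 0.001, 0.004] (array([-0.79,  1.33,  1.19,  1.72, -0.94,  0.3 ,  1.01]), np.float64(2.8572300810314886e-13))
```

Request:
servo_tool:
  targets:
    - [0.02, -0.01, 0.016, 0, 0, 0]
    - [0.04, -0.01, 0.032, 0, 0, 0]
    - [0.06, -0.01, 0.048, 0, 0, 0]
    - [0.06, -0.01, 0.048, 0, 0, 0]
    - [0.06, -0.01, 0.048, 0, 0, 0]

```text
clock: 24.25
tcp_pos: [661.8, -61.5, 147.2]
tool_rot: [0.377, 0.449, 0.78, -0.217]
contact_force: [0.1, 4.1, 6.1]
gripper_width: 0.2
grasp_force: 3.2
```

```bash
python3 - <<'E'
from h import *
np.set_printoptions(precision=1,suppress=True)
st=s(); print(disp(st["tcp_pos"])); T=wfc("wrist",st); im,d=arm.read_camera("wrist"); Q=(cloud("wrist",d,T)-O)@np.c_[f,l,up]
for t in arm.trace("wrist","cap")[:1]:
    m=t["pixels"]&(abs(Q[...,2]-132)<12); x=Q[m]; print(t["p"],m.sum(),x.mean(0),np.percentile(x,[2,10,50,90,98],axis=0)[:,2])
for r in arm.spot_point("wrist","cap_top")[:2]: print("cap",round(r["p"],2),disp(tow(T,r["centre"])))
E
```

```text
[-14.2  12.4 147.2]
0.66 1852 [ -9.8   6.2 125.5] [120.3 121.2 125.7 128.8 128.9]
cap 0.97 [  0.1  -5.9 132.6]
```

Request:
servo_tool:
  targets:
    - [0.01, 0, 0.008, 0, 0, 0]
    - [0.025, 0, 0.02, 0, 0, 0]
    - [0.025, 0, 0.02, 0, 0, 0]
    - [0.025, 0, 0.02, 0, 0, 0]
    - [0.025, 0, 0.02, 0, 0, 0]
    - [0.025, 0, 0.02, 0, 0, 0]

```text
clock: 24.9
tcp_pos: [661.8, -61.5, 144.8]
tool_rot: [0.377, 0.449, 0.78, -0.217]
contact_force: [-1.0, 4.2, 7.4]
gripper_width: -0.2
grasp_force: 3.8
```

```bash
python3 - <<'E'
from h import *
np.set_printoptions(precision=1,suppress=True)
st=s(); print(disp(st["tcp_pos"]),st["contact_force"]); T=wfc("wrist",st); im,d=arm.read_camera("wrist"); Q=(cloud("wrist",d,T)-O)@np.c_[f,l,up]
for t in arm.trace("wrist","cap")[:1]:
    m=t["pixels"]&(abs(Q[...,2]-132)<12); x=Q[m]; print(t["p"],m.sum(),np.percentile(x,[2,10,50,90,98],axis=0)[:,2])
E
```

```text
[-14.1  12.4 144.8] [-1.   4.2  7.4]
0.56 1510 [120.2 120.9 124.3 126.4 126.6]
```

The cap is about 11 mm down at 7 N. I release it and retreat along the approach lane.

Request:
servo_tool:
  targets:
    - [-0.04, 0, -0.03, 0, 0, 0]
    - [-0.1, 0, -0.08, 0, 0, 0]
    - [-0.2, 0, -0.16, 0, 0, 0]
    - [-0.2, 0, -0.16, 0, 0, 0]
    - [-0.2, 0, -0.16, 0, 0, 0]

```text
clock: 25.42
tcp_pos: [661.2, -61.7, 165.1]
tool_rot: [0.377, 0.45, 0.78, -0.217]
contact_force: [0.5, 0.1, -0.4]
gripper_width: -0.0
grasp_force: 0.0
```

Request:
servo_tool:
  targets:
    - [0.03, -0.03, -0.25, 0, 0, 0]
    - [0.06, -0.05, -0.5, 0, 0, 0]
    - [0.09, -0.08, -0.84, 0, 0, 0]
    - [0.09, -0.08, -0.9, 0, 0, 0]
    - [0.09, -0.08, -0.9, 0, 0, 0]
    - [0.09, -0.08, -0.9, 0, 0, 0]

```text
clock: 25.92
tcp_pos: [625.4, -12.3, 203.4]
tool_rot: [0.376, 0.449, 0.78, -0.218]
contact_force: [0.9, -0.8, -0.4]
gripper_width: -0.2
grasp_force: 0.0
```

```bash
python3 - <<'E'
from h import *
np.set_printoptions(precision=2,suppress=True)
st=s(); print(st["clock"],disp(st["tcp_pos"]),st["contact_force"]); T=wfc("wrist",st); im,d=arm.read_camera("wrist"); Q=(cloud("wrist",d,T)-O)@np.c_[f,l,up]
for t in arm.trace("wrist","cap")[:1]:
    m=t["pixels"]&(abs(Q[...,2]-132)<12); x=Q[m]; print(t["p"],m.sum(),np.percentile(x,[2,50,98],axis=0)[:,2])
im2,d=arm.read_camera("scene"); Q=(cloud("scene",d)-O)@np.c_[f,l,up]; m=(abs(Q[...,0]-75)<40)&(abs(Q[...,1])<40)&(Q[...,2]>135)&(Q[...,2]<215); x=Q[m]; print("hood",x.mean(0),np.polyfit(x[:,2],x[:,0],1))
T=wfc("scene")
for q in ["scraper","scraper_tip","scraper_grip","pumice","soap_dish","mouthwash","brush_rack"]:
    for r in arm.spot_point("scene",q)[:1]: print(q,round(r["p"],2),tow(T,r["centre"]))
E
```

```text
25.9167 [-63.39  48.74 203.39] [ 0.87 -0.81 -0.36]
0.98 1610 [123.65 135.19 138.35]
hood [ 83.82   0.02 175.93] [-0.01 85.34]
scraper 0.82 [482.77 175.33  -0.52]
scraper_tip 0.8 [578.68 145.98  13.71]
scraper_grip 0.86 [436.98 192.65  15.58]
pumice 0.56 [551.58 409.19  -0.54]
soap_dish 0.72 [ 512.44 -270.84   -1.89]
mouthwash 0.97 [739.91 311.91  -0.07]
brush_rack 0.79 [ 730.3 -340.4   -5. ]
```

The cap is back up (138.4 mm), the hood is upright, and the scraper lies flat. I hand the job in.

```bash
python3 -c "
from workcell import arm; print(arm.close_job())"
```

```text
the job is handed in; nothing more can be done
None
```

The job is handed in, though the hand-in gave no verdict: my last measurements show the hood upright after the scraper's blade levered it up, the scraper lying flat on the worktop near (480, 178) mm, and the nozzle cap back up after being pressed down about 11 mm with about 7 N.

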